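Bed a shutter block down on its parallels in the vise

TASK

The aluminium shutter block is nipped in the small vise but sits high, and perhaps crooked, above the two loose steel parallels. With the taller white nylon spool core as a soft drift, the gripper itself never touching the block, tap or press the block down, never with more than 28 N, until it lies level and both parallels are pinched tight under it. Prove it by pushing lengthwise on the end of the front parallel, then of the rear one, for a moment with about 3 to 4 N (they must not slide out of place), then stand the spool upright on the desk and leave everything else where it is.

Things in the scene. Friction and masses are not known exactly. Their poses are not given: they have to be found in the camera images.
- vise: Grey vise fixed to the desk: base 150 (x) x 80 (y) mm, bed (springy plate between the jaws, 25 N/mm) 30 mm above its origin. Origin under its centre, within 4 mm of desk height (its foot is sunk or shimmed), z up. Jaws close along its x: moving jaw (darker) and tommy bar at -x, the front, towards the robot; fixed jaw at +x, the rear. Jaws 72 mm long in y, inner faces at x = -23 and +23 mm, tops 74 mm up. Yaw varies.
- block: Aluminium shutter block between the jaws, 46 (x) x 78 (y) x 30 mm high plus a flat step under it, 0 to 8 mm deep, hidden and different each time. Origin: 30 mm under its top; axes as the vise's when level. It can only slide up and down (jaw friction about 9 N) and rock about x, one y-end up (friction 0.15 N m, up to 0.08 rad at the start). Starts 4 to 16 mm above its seat.
- block_top (a point): Centre of the block's top face (round marking). Fully down it is 80 to 88 mm above the vise's origin, by the step's depth: the seat must be felt as force rising past the 9 N of friction. Good places to press: here and 20 mm towards either y-end. Once down, jaw friction keeps the pinch that the pressing gave, so press to about 16 to 22 N.
- parallel_front: Loose steel bar, 10 (x) x 110 (y) x 20 mm high, 160 g, on the vise bed along the moving (front) jaw, 17 mm in front (-x) of the vise's centre. Origin: centre of its underside. It sticks out about 16 mm beyond each end of the block, 15 mm beyond the sides of the vise base, so its end faces can be pushed along y. Loose it slides at under 2 N; pinched it resists 4 N.
- parallel_rear: The same bar along the fixed (rear) jaw, 17 mm behind (+x) the vise's centre line.
- spool_tall_mid (a point): Centre (35 mm above the foot) of the taller of two white nylon spool cores, loose, upright on the desk: 70 mm high, 50 g, a foot flange 36 mm in diameter and 9 mm thick, above it a plain barrel 26 mm in diameter. z up its axis. Stands left or right of the vise; the short core stands on the other side.
- spool_tall: The same tall spool core, origin at the centre of its foot.
- spool_short: Bystander: the short white nylon spool core, 36 mm high, the same foot flange and barrel, upright; origin at its foot.
- aperture_ring: Bystander: dark bronze aperture ring, 60 mm across and 12 mm high, lying flat; origin at the centre of its underside.
- light_box: Bystander: frosted blue acrylic light box cube of 60 mm; origin at the centre of its underside.
- screwdriver: Bystander: screwdriver 150 mm long lying along its x axis.
- loupe: Bystander: black eye loupe, a small cup 44 mm across and 34 mm high; origin at its foot.

How it is judged:
By the outcome, as a careful person would: the job done as asked, in the order asked, and still so for the second after the job is handed in, with the robot touching nothing.
It also fails if it takes over 72 s, if anything falls off the work surface, if the arm or the gripper's body presses on something with over 40 N, if the wrist force passes 120 N, or if a joint passes its speed limit or range.

ROBOT

A 6-joint arm with a two-finger parallel gripper is mounted at the origin on the work surface. World frame = base frame: x ahead of the robot, y to its left, z up, the work surface at z = 0. Lengths are in m, angles in degrees, forces in N, time in s.
With the tool pointing down it reaches from about 0.3 to 0.75 m from the base axis. Payload 8.5 kg.
Tool frame: the origin (TCP) lies on the centre line of the jaws, within the pads' length; the fingertips stand 14 mm ahead of it and the grasp point (between the pads) lies 5 mm behind it; z points along the fingers, y is the direction in which the jaws open and shut (so a half turn about z gives the same grasp; the last joint's range is limited). The gripper opens to 85 mm and grips with 20 to 120 N. Pads are 22 mm wide; open, the fingers measure 114 mm over their backs; the gripper's body (76 mm by 85 mm) begins 54 mm behind the grasp point. The pads swing forward as they close: fully open they stand 13 mm farther back than shut.
Start: joints at [59.399, 21.807, 74.336, -0, 83.858, -12.336], TCP at [0.172, 0.522, 0.245] pointing down, gripper open.
Joint ranges: [-178.18, 178.18], [-50.72, 133.34], [12.68, 142.11], [-81.47, 261.47], [9.98, 163.14], [-165.26, 165.26]. Speed limits (degrees/s): [136.94, 136.94, 180, 180, 180, 180].

INTERFACE

Orientations are given as a 3x3 rotation matrix whose columns are the frame's x, y, z axes.
In Python, from rig import env, optics, order, finder gives the robot as it stands.
- The arm moves only by the tool play_rows, never from a script. Its argument "commands" is a list of rows, each an object of numbers: "grip": the closure, from -1 (fully open) to 1 (shut); "x", "y", "z": the shift along the tool's x, y, z in m; "rx", "ry", "rz": the turn, a rotation vector about the tool's x, y, z in rad. A call has 1 to 12 rows; each row shifts and turns the commanded pose from where the row before left it, along the tool's axes as they then stand; what a row does not reach is not made up. A row lasts 1/8 s, in which the tool goes at most 62.5 mm and 10.7 degrees, less where a joint would pass 70% of its speed; a pose out of reach is approached as far as the arm can. A call is refused whole if a number of a shift passes 0.0625 or a number of a turn 0.188, either way. A call with a gripper value outside its range is refused whole. The fingers move at their own pace and stop on an object; "squeeze" is the grip in N (left out, the last holds). Time passes only in rows, so rows that do not move let the fingers close. It gives the time, the measured TCP pose, the force and the opening at its end, in the units of the state.
- env.observe(): the state, without advancing time (a new reading comes with each control period).
- optics.get_image(name): name is "side" or "top"; returns a dict with "color" (420x560x3 uint8, blue, green, red), "range_z" (420x560 float32, m along the optical axis (not along the pixel's ray), 0 where there is no reading), "fov_y" (degrees; the focal length in pixels is half the picture's height over the tangent of half this angle, whatever the lens; pixels are square), "cx", "cy" (the principal point, pixels), "dist_coeffs" ([k1, k2, p1, p2, k3] as OpenCV has them; the pictures are not rectified), "cam_to_world" (4x4, takes a point from camera to world coordinates). Camera axes: x right, y down, z forward; pixel columns grow to the right and rows downward; lengths in m; the calibration is good to about 2 mm. A picture is of the moment at which its call begins.
- order.close_job(): hands the job in, once; it reports no verdict.
Trained networks look in the newest picture that a camera, given by its name, has taken for a name from the list of things; names that differ only in an ending like _2 or _b are one class to them, and where a whole thing is asked for, a point or a joint stands for the part that bears it (a point fixed in the world has none). Each returns a list of dicts, best first, with "conf" (0 to 1); they miss things now and then, are a little off and sometimes report something else, mostly with a low value. They report only what shows in the picture. A call takes as long as a camera call.
- finder.boxes_of(camera, thing): "point" ([x, y, z] in m, in world coordinates, good to about 4 mm: the middle of the surface that is visible of it).
The state is a dict: "time_s": time; "q": joint angles; "qvel": joint speeds; "joint_efforts": joint torques, N m; "position": TCP position; "tool_rot": TCP orientation; "ft_force": force on the tool from outside, world axes, zero at the start; "wrist_torque": the same for the moment, N m; "grip_width": finger opening in m.
Only numpy, scipy, OpenCV 4.12 (cv2) and the standard library are available. Lean on these libraries where they do the work, as an engineer would, in place of code of your own. Each camera call takes 0.05 s, during which the arm holds its last target.

## Working session

There is one attempt and no reset: what is moved stays moved. The work goes in short steps, Python scripts to look and compute and a tool call to move; the robot and the scene stay as the last step left them, time stands still between calls to the robot, and variables do not carry over. Pictures are saved under pics/ and viewed, and the job is handed in when it is done.

Besides the shell and the picture viewer there is one more tool, called after "Call:" by a JSON object that holds its "fn" and its "kwargs". play_rows: Moves the arm, as the interface text tells. Its arguments: {"type":"object","properties":{"commands":{"type":"array"},"squeeze":{"type":"number"}},"required":["commands"]}

```bash
mkdir -p pics; ls; cat > h.py <<'E'
import numpy as np, cv2
from rig import env, optics, order, finder
def K(im):
    h=im["color"].shape[0]; f=h/2/np.tan(np.radians(im["fov_y"])/2)
    return np.array([[f,0,im["cx"]],[0,f,im["cy"]],[0,0,1]])
def world(im):
    k=K(im); h,w=im["range_z"].shape
    u,v=np.meshgrid(np.arange(w),np.arange(h))
    p=cv2.undistortPoints(np.stack([u,v],-1).reshape(-1,1,2).astype(np.float64),k,np.array(im["dist_coeffs"],float)).reshape(h,w,2)
    z=im["range_z"]; P=np.stack([p[...,0]*z,p[...,1]*z,z],-1)
    T=np.array(im["cam_to_world"]); W=P@T[:3,:3].T+T[:3,3]; W[z==0]=np.nan
    return W
def proj(im,pt):
    T=np.linalg.inv(np.array(im["cam_to_world"]))
    r=cv2.projectPoints(np.array(pt,float).reshape(-1,1,3),cv2.Rodrigues(T[:3,:3])[0],T[:3,3],K(im),np.array(im["dist_coeffs"],float))[0]
    return r.reshape(-1,2)
E
python3 - <<'E'
from h import *
s=env.observe(); print(s)
for c in("side","top"):
    im=optics.get_image(c); cv2.imwrite(f"pics/{c}0.png",im["color"]); np.save(f"pics/{c}0w.npy",world(im))
    print(c,np.round(im["cam_to_world"],3).tolist(),im["fov_y"])
    for t in "vise block block_top parallel_front parallel_rear spool_tall_mid spool_tall spool_short aperture_ring light_box screwdriver loupe".split():
        for r in finder.boxes_of(c,t)[:2]:
            print(t,np.round(r["point"],4),round(r["conf"],2),proj(im,r["point"]).round())
print(env.observe()["time_s"])
E
```

```text
pics
{'time_s': 0.0, 'q': array([ 5.93979917e+01,  2.18421203e+01,  7.43840365e+01,  1.50922739e-03,
        8.38584259e+01, -1.23355725e+01]), 'qvel': array([-0.0519181 , -0.04414225, -0.00847398,  0.06856369, -0.00225399,
       -0.04817362]), 'joint_efforts': array([-3.67409402e-04, -4.48455405e+01, -2.31279337e+01, -2.67510868e-04,
        4.72618281e-03,  2.19969604e-05]), 'position': array([0.17224557, 0.52205292, 0.24470539]), 'tool_rot': array([[-9.49608232e-01,  3.13438362e-01, -7.74057335e-04],
       [ 3.13439132e-01,  9.49607461e-01, -1.25730856e-03],
       [ 3.40961884e-04, -1.43657042e-03, -9.99998910e-01]]), 'ft_force': array([-0.26612524,  0.04189963, -0.07767343]), 'wrist_torque': array([ 0.02294457,  0.00633606, -0.01463192]), 'grip_width': 0.08550928908895596}
side [[0.966, -0.133, 0.221, 0.376], [-0.258, -0.438, 0.861, -0.679], [-0.018, -0.889, -0.457, 0.48], [0.0, 0.0, 0.0, 1.0]] 51.185290914229945
vise [ 0.4937 -0.0328  0.0425] 0.62 [[252. 254.]]
block [ 0.4934 -0.0323  0.0931] 0.55 [[250. 230.]]
block_top [ 0.4896 -0.0352  0.0911] 0.97 [[248. 232.]]
parallel_f
[... 1027 characters left out ...]
 -0.0393  0.0503] 0.53 [[310. 247.]]
parallel_rear [ 0.5111 -0.0502  0.0481] 0.56 [[314. 233.]]
spool_tall_mid [0.5217 0.2589 0.0572] 0.59 [[192. 226.]]
spool_tall_mid [ 0.5112 -0.0506  0.049 ] 0.39 [[315. 233.]]
spool_tall [0.5196 0.2598 0.0571] 0.61 [[191. 226.]]
spool_short [ 0.4863 -0.2759  0.033 ] 0.51 [[402. 245.]]
spool_short [0.7372 0.1237 0.0588] 0.49 [[248. 143.]]
aperture_ring [0.7098 0.2912 0.012 ] 0.72 [[187. 157.]]
aperture_ring [ 0.3624 -0.2741  0.0126] 0.66 [[400. 293.]]
light_box [0.7411 0.1253 0.0631] 0.91 [[247. 141.]]
light_box [0.3844 0.2234 0.0179] 0.44 [[206. 281.]]
screwdriver [0.3825 0.2234 0.0204] 0.7 [[206. 282.]]
loupe [0.707  0.2902 0.0129] 0.61 [[187. 158.]]
1.3
```

View images.

```bash
python3 - <<'E'
import cv2,numpy as np
a=cv2.imread("pics/side0.png"); b=cv2.imread("pics/top0.png")
cv2.imwrite("pics/s1.png",cv2.resize(a[180:330,150:350],None,fx=4,fy=4,interpolation=3))
cv2.imwrite("pics/t1.png",cv2.resize(b[180:330,190:400],None,fx=3.8,fy=3.8,interpolation=3))
E
```

```text
(no output)
```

View pics/side0.png

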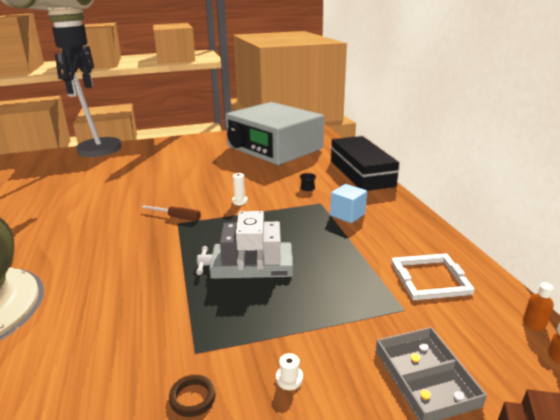

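View pics/top0.png

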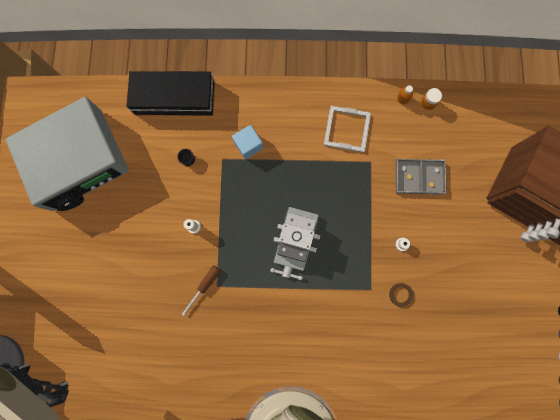

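```bash
sleep 0
```

```text
(no output)
```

View pics/s1.png

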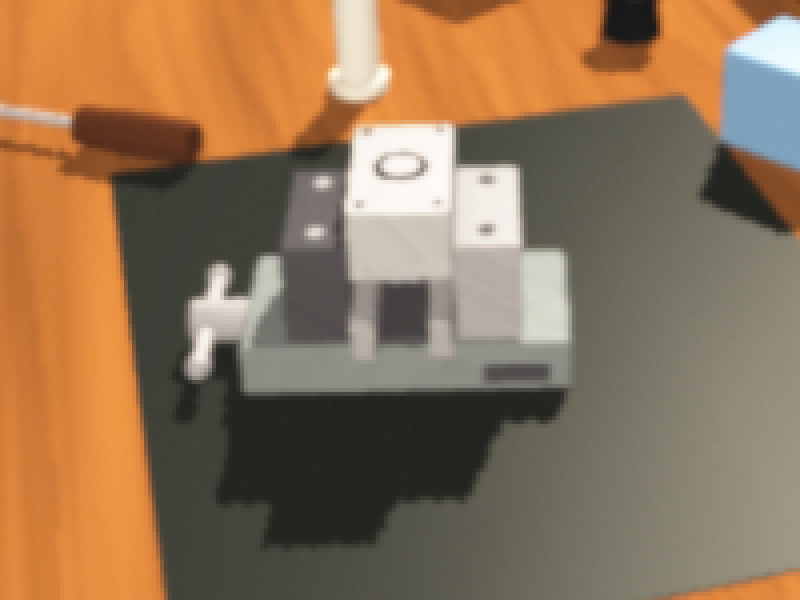

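View pics/t1.png

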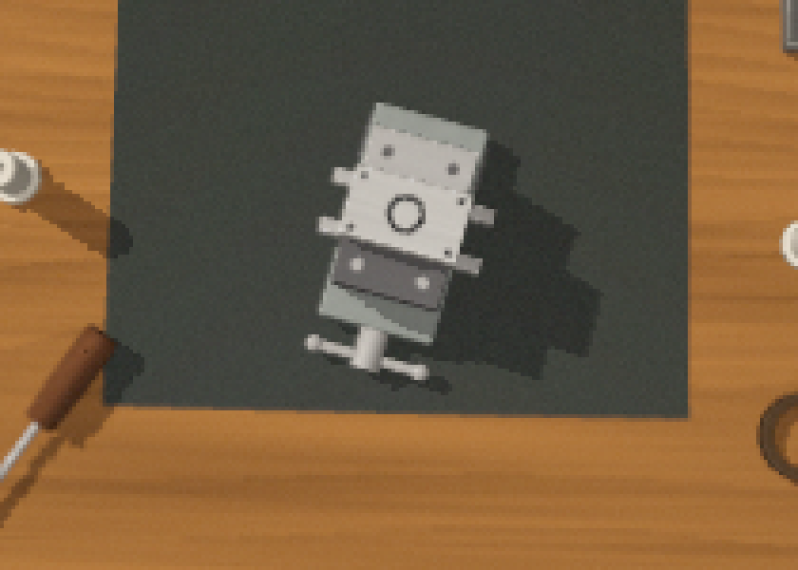

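```bash
cat > blk.py <<'E'
from h import *
import sys
def blockfit(W,c0,zlo=0.082,zhi=0.115,verbose=True):
    d=np.hypot(W[...,0]-c0[0],W[...,1]-c0[1])
    m=(W[...,2]>zlo)&(W[...,2]<zhi)&(d<0.065)
    P=W[m]
    A=np.c_[P[:,:2]-c0,np.ones(len(P))]
    k=np.ones(len(P),bool)
    for _ in range(6):
        s=np.linalg.lstsq(A[k],P[k,2],rcond=None)[0]; r=P[:,2]-A@s; k=abs(r)<0.004
    P=P[k]; r=cv2.minAreaRect((P[:,:2]*1000).astype(np.float32))
    return dict(n=len(P),grad=s[:2],zc=s[2],rect=r,mean=P.mean(0),rms=r_(A,k,P,s))
def r_(A,k,P,s): return float(np.std(P[:,2]-A[k]@s))
E
python3 - <<'E'
from blk import *
for c in("side","top"):
    W=np.load(f"pics/{c}0w.npy")
    print(c,blockfit(W,np.array([0.497,-0.004])))
    # desk
    m=(abs(W[...,0]-0.45)<.03)&(abs(W[...,1]-.12)<.03); print("desk z",np.nanmedian(W[m][:,2]))
    m=(abs(W[...,0]-0.522)<.03)&(abs(W[...,1]-.259)<.03)&(W[...,2]>.02); P=W[m]; print("spool",P.min(0),P.max(0),P.mean(0)); t=P[P[:,2]>P[:,2].max()-.006]; print(len(t),t.mean(0), t.min(0),t.max(0))
    m=(abs(W[...,0]-0.495)<.1)&(abs(W[...,1]+.005)<.07)&(W[...,2]>.015)
    P=W[m]
    for lo,hi in((.02,.035),(.04,.056),(.06,.08),(.08,.12)):
        p=P[(P[:,2]>lo)&(P[:,2]<hi)]; print(lo,hi,len(p),p.mean(0).round(4),np.median(p[:,2]).round(4),cv2.minAreaRect((p[:,:2]*1000).astype(np.float32)))
E
```

```text
side {'n': 617, 'grad': array([0.0058582 , 0.02553143]), 'zc': np.float64(0.09427851619745868), 'rect': ((498.1167907714844, -4.216407775878906), (81.4861831665039, 45.67639923095703), 75.57412719726562), 'mean': array([ 0.4971037 , -0.00891709,  0.09415358]), 'rms': 0.001051409679924452}
desk z 0.00046808048253371703
spool [0.51126667 0.24910839 0.02023652] [0.53761872 0.27882116 0.07196353] [0.52295479 0.25742591 0.04936989]
51 [0.52320546 0.26247763 0.06939882] [0.51200933 0.25056501 0.06608013] [0.53512153 0.27882116 0.07196353]
0.02 0.035 1123 [ 0.4923 -0.0218  0.0258] 0.0248 ((483.997802734375, -9.886322021484375), (96.03711700439453, 174.37564086914062), 76.21528625488281)
0.04 0.056 427 [ 0.4891 -0.0419  0.048 ] 0.0486 ((488.5006408691406, -43.13328552246094), (35.21757507324219, 103.17828369140625), 74.95381927490234)
0.06 0.08 1075 [ 0.4956 -0.0212  0.0715] 0.0732 ((497.5297546386719, -6.0051727294921875), (78.49773406982422, 105.75383758544922), 75.00794219970703)
0.08 0.12 744 [ 0.4961 -0.0143  0.0925] 0.0941 ((498.0459289550781, -4.326152801513672), (81.80490112304688, 4
[... 472 characters left out ...]
0.52582308 0.26438842 0.07209354] [0.51413578 0.25281561 0.07010681] [0.53655857 0.27799178 0.07599903]
0.02 0.035 570 [ 0.4796 -0.0005  0.025 ] 0.0247 ((486.1462097167969, -1.4362564086914062), (95.1139144897461, 177.80734252929688), 77.75792694091797)
0.04 0.056 104 [ 0.493  -0.0095  0.0494] 0.0498 ((483.3862609863281, -1.9399871826171875), (109.70329284667969, 75.03302001953125), 75.60043334960938)
0.06 0.08 697 [ 0.4967 -0.0041  0.074 ] 0.0742 ((498.7486572265625, -4.665187835693359), (71.87651824951172, 106.09059143066406), 75.90524291992188)
0.08 0.12 619 [ 0.4985 -0.0046  0.0948] 0.095 ((505.8141784667969, -7.954681396484375), (84.04046630859375, 76.74735260009766), 62.79460906982422)
```

Call:
{"fn": "play_rows", "kwargs": {"commands": [{"rz":0.18,"grip":-1},{"rz":0.18},{"rz":0.18},{"rz":0.18},{"rz":0.18},{"rz":0.18},{"rz":0.18},{"rz":0.18},{"rz":0.063},{}]}}

```text
invalid input at $.commands[0]: expected keys grip, x, y, z, rx, ry, rz
```

```bash
cat > go.py <<'E'
import sys
from h import *
s=env.observe();R=s["tool_rot"];p=s["position"]
print("t",s["time_s"],"p",p.round(4),"yaw_y",np.degrees(np.arctan2(R[1,1],R[0,1])).round(2),"z",R[:,2].round(4),"F",s["ft_force"].round(2),"tau",s["wrist_torque"].round(3),"w",round(s["grip_width"],4),"q",s["q"].round(1))
if len(sys.argv)>3:
    t=np.array(list(map(float,sys.argv[1:4]))); print("tool shift",(R.T@(t-p)).round(4))
c=np.array([.4985,-.0045]);a=np.radians(-14.3);vx=np.array([np.cos(a),np.sin(a)]);vy=np.array([-np.sin(a),np.cos(a)])
print("vise coords",((p[:2]-c)@vx).round(4),((p[:2]-c)@vy).round(4), "Fvise",(s["ft_force"][:2]@vx).round(2),(s["ft_force"][:2]@vy).round(2))
E
python3 go.py .5245 .2635 .13
```

```text
t 1.3 p [0.1724 0.5223 0.2453] yaw_y 71.73 z [ 0. -0. -1.] F [ 0.32 -0.22  0.4 ] tau [ 0.015 -0.04  -0.043] w 0.0852 q [ 59.4  21.8  74.3  -0.   83.9 -12.3]
tool shift [-0.4155 -0.1354  0.1153]
vise coords -0.4461 0.4299 Fvise 0.36 -0.13
```

Call:
{"fn": "play_rows", "kwargs": {"commands": [{"grip":-1,"x":0,"y":0,"z":0,"rx":0,"ry":0,"rz":0.18},{"grip":-1,"x":0,"y":0,"z":0,"rx":0,"ry":0,"rz":0.18},{"grip":-1,"x":0,"y":0,"z":0,"rx":0,"ry":0,"rz":0.18},{"grip":-1,"x":0,"y":0,"z":0,"rx":0,"ry":0,"rz":0.18},{"grip":-1,"x":0,"y":0,"z":0,"rx":0,"ry":0,"rz":0.18},{"grip":-1,"x":0,"y":0,"z":0,"rx":0,"ry":0,"rz":0.18},{"grip":-1,"x":0,"y":0,"z":0,"rx":0,"ry":0,"rz":0.18},{"grip":-1,"x":0,"y":0,"z":0,"rx":0,"ry":0,"rz":0.18},{"grip":-1,"x":0,"y":0,"z":0,"rx":0,"ry":0,"rz":0.063},{"grip":-1,"x":0,"y":0,"z":0,"rx":0,"ry":0,"rz":0}]}}

```text
time_s: 2.55
position: [0.1724, 0.5223, 0.2453]
tool_rot: [[0.248, 0.969, -0.0], [0.969, -0.248, -0.0], [-0.0, -0.0, -1.0]]
ft_force: [0.9, -0.0, 0.2]
grip_width: 0.0855
```

```bash
python3 go.py .5245 .2635 .13
```

```text
t 2.55 p [0.1724 0.5223 0.2453] yaw_y -14.34 z [-0. -0. -1.] F [ 0.87 -0.04  0.21] tau [ 0.027 -0.036  0.083] w 0.0855 q [59.4 21.8 74.3 -0.  83.9 73.7]
tool shift [-0.1635  0.4053  0.1153]
vise coords -0.4461 0.4299 Fvise 0.85 0.18
```

Call:
{"fn": "play_rows", "kwargs": {"commands": [{"grip":-1,"x":-0.0182,"y":0.045,"z":0.0,"rx":0,"ry":0,"rz":0},{"grip":-1,"x":-0.0182,"y":0.045,"z":0.0,"rx":0,"ry":0,"rz":0},{"grip":-1,"x":-0.0182,"y":0.045,"z":0.0,"rx":0,"ry":0,"rz":0},{"grip":-1,"x":-0.0182,"y":0.045,"z":0.0,"rx":0,"ry":0,"rz":0},{"grip":-1,"x":-0.0182,"y":0.045,"z":0.02,"rx":0,"ry":0,"rz":0},{"grip":-1,"x":-0.0182,"y":0.045,"z":0.02,"rx":0,"ry":0,"rz":0},{"grip":-1,"x":-0.0182,"y":0.045,"z":0.02,"rx":0,"ry":0,"rz":0},{"grip":-1,"x":-0.0182,"y":0.045,"z":0.02,"rx":0,"ry":0,"rz":0},{"grip":-1,"x":-0.0182,"y":0.045,"z":0.02,"rx":0,"ry":0,"rz":0},{"grip":-1,"x":0,"y":0,"z":0.015,"rx":0,"ry":0,"rz":0},{"grip":-1,"x":0,"y":0,"z":0,"rx":0,"ry":0,"rz":0}]}}

```text
time_s: 3.92
position: [0.5231, 0.2631, 0.1293]
tool_rot: [[0.248, 0.969, -0.003], [0.969, -0.248, -0.0], [-0.001, -0.003, -1.0]]
ft_force: [-0.2, -0.1, 0.5]
grip_width: 0.0855
```

```bash
python3 go.py .5245 .2635 .05; python3 - <<'E'
from h import *
im=optics.get_image("side"); cv2.imwrite("pics/s2.png",cv2.resize(im["color"][110:260,150:350],None,fx=4,fy=4,interpolation=3))
W=world(im); m=(abs(W[...,0]-0.524)<.03)&(abs(W[...,1]-.26)<.03)&(W[...,2]>.012)&(W[...,2]<.06);P=W[m]
b=P[P[:,2]>.02]; print("barrel x",b[:,0].min(),b[:,0].max(),"front y",np.percentile(b[:,1],[2,10,30]),len(b))
E
```

```text
t 3.925 p [0.5231 0.2631 0.1293] yaw_y -14.34 z [-2.7e-03 -5.0e-04 -1.0e+00] F [-0.21 -0.11  0.48] tau [ 0.035 -0.028  0.026] w 0.0855 q [15.1 31.3 78.5  0.  70.3 29.5]
tool shift [0.0008 0.0014 0.0793]
vise coords -0.0422 0.2654 Fvise -0.17 -0.16
barrel x 0.5113630568196856 0.5368277063611377 front y [0.25073327 0.25261477 0.25425286] 163
```

View pics/s2.png

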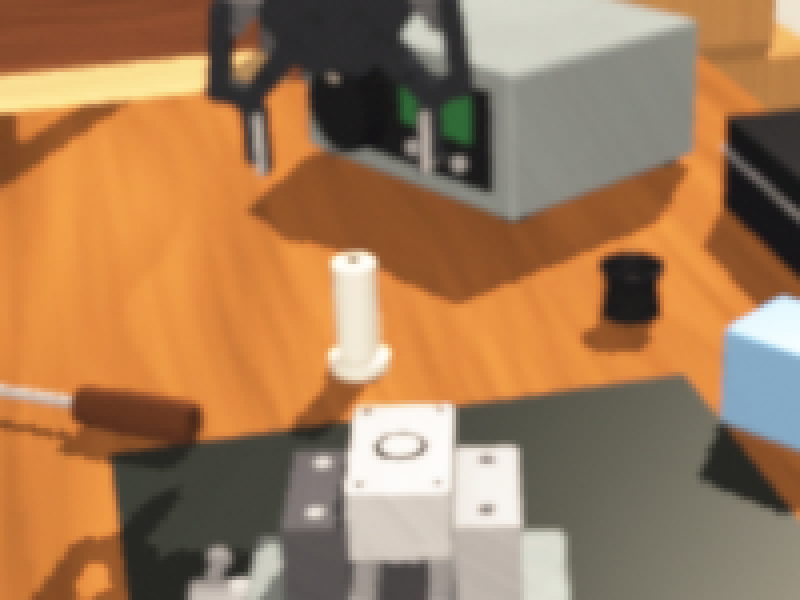

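Call:
{"fn": "play_rows", "kwargs": {"commands": [{"grip":-1,"x":0.0008,"y":0.0014,"z":0.025,"rx":0,"ry":0,"rz":0},{"grip":-1,"x":0,"y":0,"z":0.03,"rx":0,"ry":0,"rz":0},{"grip":-1,"x":0,"y":0,"z":0.023,"rx":0,"ry":0,"rz":0},{"grip":1,"x":0,"y":0,"z":0,"rx":0,"ry":0,"rz":0},{"grip":1,"x":0,"y":0,"z":0,"rx":0,"ry":0,"rz":0},{"grip":1,"x":0,"y":0,"z":0,"rx":0,"ry":0,"rz":0},{"grip":1,"x":0,"y":0,"z":0,"rx":0,"ry":0,"rz":0},{"grip":1,"x":0,"y":0,"z":0,"rx":0,"ry":0,"rz":0}], "squeeze": 80}}

```text
time_s: 4.97
position: [0.5259, 0.2638, 0.0537]
tool_rot: [[0.248, 0.969, 0.002], [0.969, -0.248, 0.001], [0.001, 0.002, -1.0]]
ft_force: [-2.1, 0.3, 5.0]
grip_width: 0.024
```

```bash
python3 go.py .5245 .2635 .15; python3 - <<'E'
from h import *
im=optics.get_image("side"); cv2.imwrite("pics/s3.png",cv2.resize(im["color"][110:260,150:350],None,fx=4,fy=4,interpolation=3))
E
```

```text
t 4.975 p [0.5259 0.2638 0.0537] yaw_y -14.37 z [ 1.9e-03  8.0e-04 -1.0e+00] F [-2.09  0.33  5.04] tau [0.154 0.227 0.065] w 0.024 q [15.1 36.8 82.8  0.  60.3 29.5]
tool shift [-0.0005 -0.0011 -0.0963]
vise coords -0.0397 0.2667 Fvise -2.1 -0.19
```

View pics/s3.png

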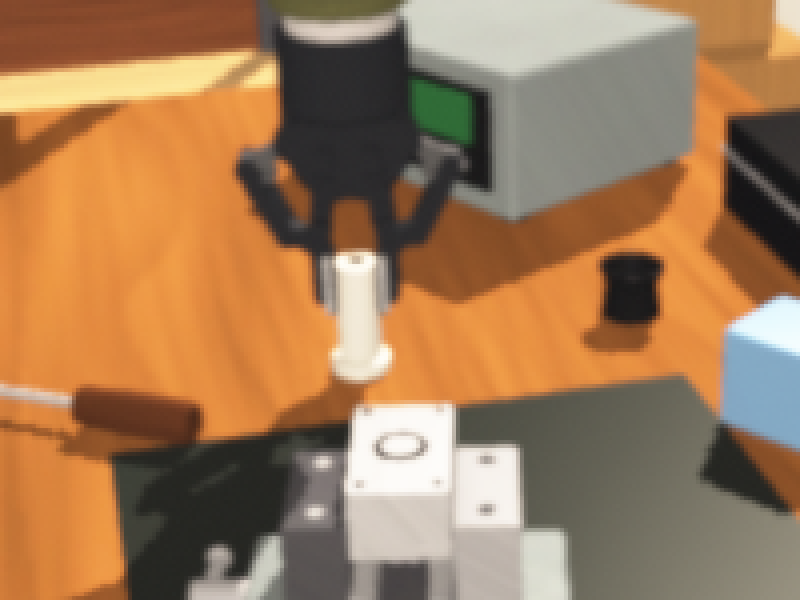

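Call:
{"fn": "play_rows", "kwargs": {"commands": [{"grip":1,"x":0,"y":0,"z":-0.03,"rx":0,"ry":0,"rz":0},{"grip":1,"x":0,"y":0,"z":-0.05,"rx":0,"ry":0,"rz":0},{"grip":1,"x":0,"y":0,"z":-0.04,"rx":0,"ry":0,"rz":0},{"grip":1,"x":0,"y":0,"z":0,"rx":0,"ry":0,"rz":0}]}}

```text
time_s: 5.52
position: [0.5267, 0.2638, 0.176]
tool_rot: [[0.248, 0.969, 0.007], [0.969, -0.248, 0.002], [0.004, 0.006, -1.0]]
ft_force: [0.8, 0.0, -1.1]
grip_width: 0.024
```

```bash
python3 go.py .4985 -.0045 .165;python3 - <<'E'
from h import *
im=optics.get_image("side"); cv2.imwrite("pics/s4.png",cv2.resize(im["color"][80:230,150:350],None,fx=4,fy=4,interpolation=3))
E
```

```text
t 5.525 p [0.5267 0.2638 0.176 ] yaw_y -14.37 z [ 0.007   0.0019 -1.    ] F [ 0.8   0.03 -1.06] tau [-0.021  0.017 -0.017] w 0.024 q [15.1 28.7 74.7  0.  76.2 29.5]
tool shift [-0.267   0.0393  0.0103]
vise coords -0.039 0.267 Fvise 0.77 0.22
```

View pics/s4.png

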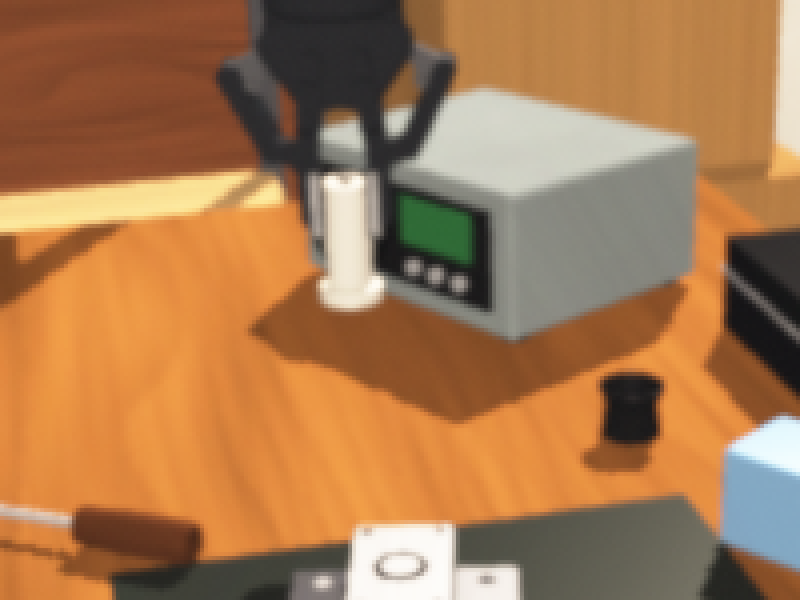

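Call:
{"fn": "play_rows", "kwargs": {"commands": [{"grip":1,"x":-0.0445,"y":0.0065,"z":0,"rx":0,"ry":0,"rz":0},{"grip":1,"x":-0.0445,"y":0.0065,"z":0,"rx":0,"ry":0,"rz":0},{"grip":1,"x":-0.0445,"y":0.0065,"z":0,"rx":0,"ry":0,"rz":0},{"grip":1,"x":-0.0445,"y":0.0065,"z":0,"rx":0,"ry":0,"rz":0},{"grip":1,"x":-0.0445,"y":0.0065,"z":0,"rx":0,"ry":0,"rz":0},{"grip":1,"x":-0.0445,"y":0.0065,"z":0,"rx":0,"ry":0,"rz":0},{"grip":1,"x":0,"y":0,"z":0.01,"rx":0,"ry":0,"rz":0},{"grip":1,"x":0,"y":0,"z":0,"rx":0,"ry":0,"rz":0},{"grip":1,"x":0,"y":0,"z":0,"rx":0,"ry":0,"rz":0}]}}

```text
time_s: 6.7
position: [0.4969, -0.0039, 0.162]
tool_rot: [[0.247, 0.969, -0.001], [0.969, -0.247, 0.0], [0.0, -0.001, -1.0]]
ft_force: [0.0, -1.1, -1.6]
grip_width: 0.0238
```

```bash
python3 go.py .4985 -.0045 .15;python3 - <<'E'
from blk import *
im=optics.get_image("side"); cv2.imwrite("pics/s5.png",cv2.resize(im["color"][150:300,150:350],None,fx=4,fy=4,interpolation=3))
E
```

```text
t 6.7 p [ 0.4969 -0.0039  0.162 ] yaw_y -14.3 z [-8.e-04  3.e-04 -1.e+00] F [ 0.02 -1.09 -1.64] tau [ 0.032 -0.024 -0.041] w 0.0238 q [-14.1  21.3  90.4   0.   68.4   0.2]
tool shift [-0.0002  0.0017  0.012 ]
vise coords -0.0017 0.0002 Fvise 0.29 -1.05
```

View pics/s5.png

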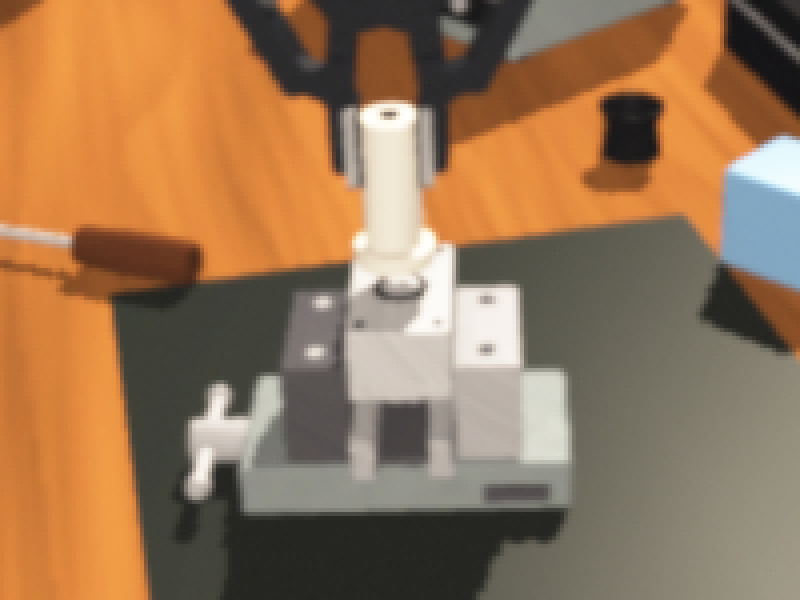

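Call:
{"fn": "play_rows", "kwargs": {"commands": [{"grip":1,"x":0,"y":0.0017,"z":0.005,"rx":0,"ry":0,"rz":0},{"grip":1,"x":0,"y":0,"z":0.004,"rx":0,"ry":0,"rz":0},{"grip":1,"x":0,"y":0,"z":0.002,"rx":0,"ry":0,"rz":0},{"grip":1,"x":0,"y":0,"z":0,"rx":0,"ry":0,"rz":0},{"grip":1,"x":0,"y":0,"z":0,"rx":0,"ry":0,"rz":0}]}}

```text
time_s: 7.38
position: [0.4987, -0.0053, 0.1514]
tool_rot: [[0.248, 0.969, 0.0], [0.969, -0.248, -0.0], [-0.0, 0.0, -1.0]]
ft_force: [-0.2, 0.8, 0.1]
grip_width: 0.0242
```

Call:
{"fn": "play_rows", "kwargs": {"commands": [{"grip":1,"x":0,"y":0,"z":0.001,"rx":0,"ry":0,"rz":0},{"grip":1,"x":0,"y":0,"z":0.001,"rx":0,"ry":0,"rz":0}]}}

```text
time_s: 7.62
position: [0.4987, -0.0053, 0.1493]
tool_rot: [[0.248, 0.969, 0.0], [0.969, -0.248, -0.0], [-0.0, 0.0, -1.0]]
ft_force: [0.8, 0.1, 0.6]
grip_width: 0.0239
```

Call:
{"fn": "play_rows", "kwargs": {"commands": [{"grip":1,"x":0,"y":0,"z":0.001,"rx":0,"ry":0,"rz":0},{"grip":1,"x":0,"y":0,"z":0,"rx":0,"ry":0,"rz":0}]}}

```text
time_s: 7.88
position: [0.4987, -0.0053, 0.1485]
tool_rot: [[0.248, 0.969, 0.0], [0.969, -0.248, -0.0], [-0.0, 0.0, -1.0]]
ft_force: [-1.6, 0.6, 3.0]
grip_width: 0.0242
```

Call:
{"fn": "play_rows", "kwargs": {"commands": [{"grip":1,"x":0,"y":0,"z":0.001,"rx":0,"ry":0,"rz":0},{"grip":1,"x":0,"y":0,"z":0,"rx":0,"ry":0,"rz":0}]}}

```text
time_s: 8.12
position: [0.4987, -0.0053, 0.1475]
tool_rot: [[0.248, 0.969, 0.0], [0.969, -0.248, -0.0], [-0.0, 0.0, -1.0]]
ft_force: [-1.4, -0.3, 3.8]
grip_width: 0.0242
```

Call:
{"fn": "play_rows", "kwargs": {"commands": [{"grip":1,"x":0,"y":0,"z":0.001,"rx":0,"ry":0,"rz":0},{"grip":1,"x":0,"y":0,"z":0,"rx":0,"ry":0,"rz":0}]}}

```text
time_s: 8.38
position: [0.4987, -0.0053, 0.1465]
tool_rot: [[0.248, 0.969, 0.0], [0.969, -0.248, -0.0], [-0.0, 0.0, -1.0]]
ft_force: [-2.3, -0.2, 5.5]
grip_width: 0.0242
```

Call:
{"fn": "play_rows", "kwargs": {"commands": [{"grip":1,"x":0,"y":0,"z":0.001,"rx":0,"ry":0,"rz":0},{"grip":1,"x":0,"y":0,"z":0,"rx":0,"ry":0,"rz":0}]}}

```text
time_s: 8.62
position: [0.4987, -0.0053, 0.1454]
tool_rot: [[0.248, 0.969, 0.0], [0.969, -0.248, -0.0], [-0.0, 0.0, -1.0]]
ft_force: [-1.3, -0.7, 4.0]
grip_width: 0.0238
```

Call:
{"fn": "play_rows", "kwargs": {"commands": [{"grip":1,"x":0,"y":0,"z":0.001,"rx":0,"ry":0,"rz":0},{"grip":1,"x":0,"y":0,"z":0,"rx":0,"ry":0,"rz":0}]}}

```text
time_s: 8.88
position: [0.4987, -0.0053, 0.1443]
tool_rot: [[0.248, 0.969, 0.0], [0.969, -0.248, -0.0], [-0.0, 0.0, -1.0]]
ft_force: [-1.3, -0.3, 4.5]
grip_width: 0.024
```

```bash
python3 go.py;python3 - <<'E'
from blk import *
im=optics.get_image("side"); cv2.imwrite("pics/s6.png",cv2.resize(im["color"][150:300,150:350],None,fx=4,fy=4,interpolation=3))
E
```

```text
t 8.875 p [ 0.4987 -0.0053  0.1443] yaw_y -14.38 z [ 1.e-04 -1.e-04 -1.e+00] F [-1.29 -0.3   4.54] tau [-0.058  0.262 -0.057] w 0.024 q [-14.2  22.7  91.6  -0.   65.8   0.1]
vise coords 0.0004 -0.0008 Fvise -1.18 -0.6
```

View pics/s6.png

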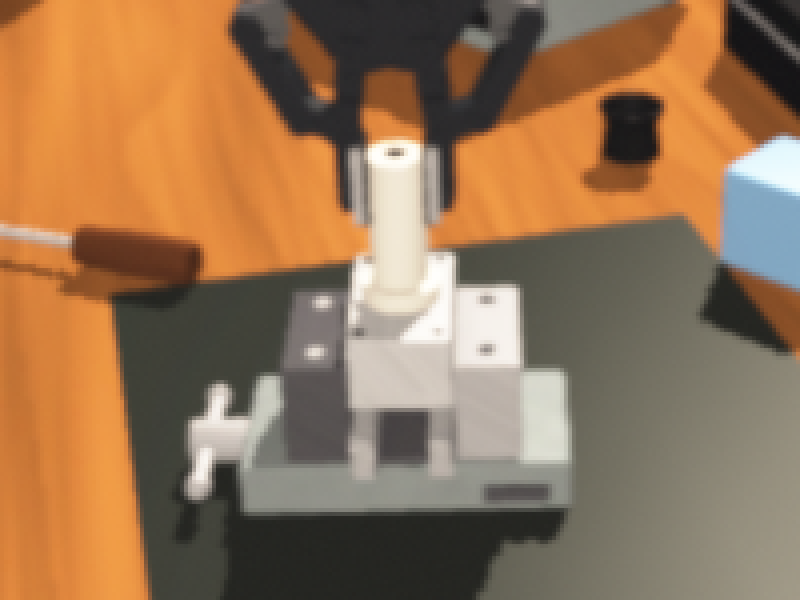

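Call:
{"fn": "play_rows", "kwargs": {"commands": [{"grip":1,"x":0,"y":0,"z":0.001,"rx":0,"ry":0,"rz":0},{"grip":1,"x":0,"y":0,"z":0,"rx":0,"ry":0,"rz":0}]}}

```text
time_s: 9.18
position: [0.4987, -0.0053, 0.1433]
tool_rot: [[0.248, 0.969, 0.0], [0.969, -0.248, -0.0], [-0.0, 0.0, -1.0]]
ft_force: [-1.6, -1.2, 4.7]
grip_width: 0.0237
```

Call:
{"fn": "play_rows", "kwargs": {"commands": [{"grip":1,"x":0,"y":0,"z":0.001,"rx":0,"ry":0,"rz":0},{"grip":1,"x":0,"y":0,"z":0,"rx":0,"ry":0,"rz":0}]}}

```text
time_s: 9.43
position: [0.4987, -0.0053, 0.1423]
tool_rot: [[0.248, 0.969, 0.0], [0.969, -0.248, -0.0], [-0.0, 0.0, -1.0]]
ft_force: [-1.1, -0.6, 4.0]
grip_width: 0.0242
```

Call:
{"fn": "play_rows", "kwargs": {"commands": [{"grip":1,"x":0,"y":0,"z":0.001,"rx":0,"ry":0,"rz":0},{"grip":1,"x":0,"y":0,"z":0,"rx":0,"ry":0,"rz":0}]}}

```text
time_s: 9.68
position: [0.4987, -0.0053, 0.1413]
tool_rot: [[0.248, 0.969, 0.0], [0.969, -0.248, -0.0], [-0.0, 0.0, -1.0]]
ft_force: [-0.5, -1.3, 3.8]
grip_width: 0.0241
```

```bash
cat > edge.py <<'E'
from blk import *
import sys
n=sys.argv[1]
im=optics.get_image("side"); cv2.imwrite(f"pics/{n}.png",cv2.resize(im["color"][150:300,150:350],None,fx=4,fy=4,interpolation=3))
W=world(im)
c=np.array([.4985,-.0045]);a=np.radians(-14.3);vx=np.array([np.cos(a),np.sin(a)]);vy=np.array([-np.sin(a),np.cos(a)])
X=(W[...,:2]-c)@vx;Y=(W[...,:2]-c)@vy;Z=W[...,2]
for y0,y1 in((-.038,-.03),(-.03,-.02),(-.02,-.01),(.0,.01),(.015,.025),(.025,.033),(.033,.038)):
    m=(abs(X)<.021)&(Y>y0)&(Y<y1)&(Z>.07)&(Z<.1); print("y",y0,y1,m.sum(),np.median(Z[m]).round(4) if m.sum() else None)
m=((abs(X-.038)<.012)|(abs(X+.038)<.012))&(abs(Y)<.03)&(Z>.06)&(Z<.085);print("jaw top",np.median(Z[m]).round(4),m.sum())
E
python3 edge.py s7; python3 - <<'E'
import sys; sys.argv=['','x']
import numpy as np
W=np.load('pics/side0w.npy')
c=np.array([.4985,-.0045]);a=np.radians(-14.3);vx=np.array([np.cos(a),np.sin(a)]);vy=np.array([-np.sin(a),np.cos(a)])
X=(W[...,:2]-c)@vx;Y=(W[...,:2]-c)@vy;Z=W[...,2]
for y0,y1 in((-.038,-.03),(-.03,-.02),(-.02,-.01),(.0,.01),(.015,.025),(.025,.033),(.033,.038)):
    m=(abs(X)<.021)&(Y>y0)&(Y<y1)&(Z>.07)&(Z<.1); print("y",y0,y1,m.sum(),np.median(Z[m]).round(4))
E
```

```text
y -0.038 -0.03 155 0.0828
y -0.03 -0.02 74 0.0867
y -0.02 -0.01 145 0.0901
y 0.0 0.01 18 0.0954
y 0.015 0.025 12 0.0874
y 0.025 0.033 15 0.0878
y 0.033 0.038 7 0.0872
jaw top 0.0736 444
y -0.038 -0.03 200 0.0856
y -0.03 -0.02 72 0.0939
y -0.02 -0.01 74 0.0944
y 0.0 0.01 61 0.0947
y 0.015 0.025 64 0.0946
y 0.025 0.033 51 0.0949
y 0.033 0.038 25 0.095
```

View pics/s7.png

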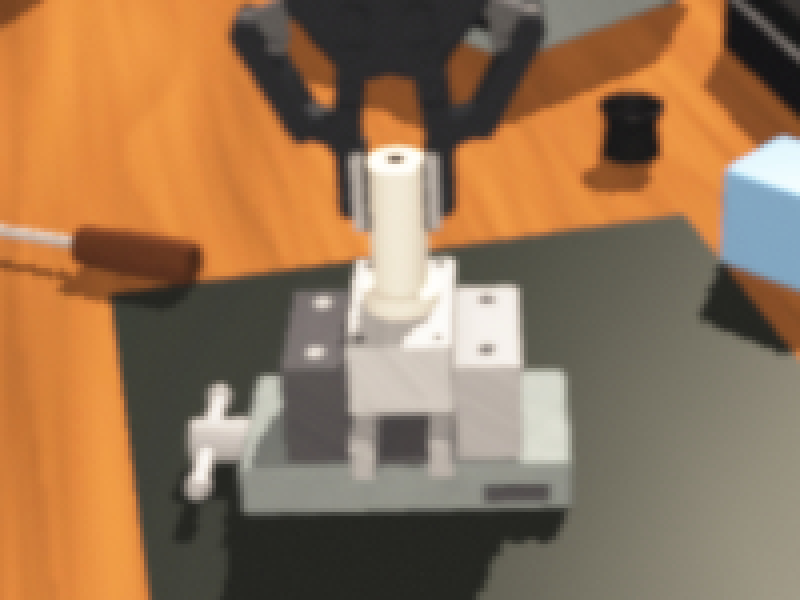

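Call:
{"fn": "play_rows", "kwargs": {"commands": [{"grip":1,"x":0,"y":0,"z":0.0006,"rx":0,"ry":0,"rz":0},{"grip":1,"x":0,"y":0,"z":0,"rx":0,"ry":0,"rz":0}]}}

```text
time_s: 9.98
position: [0.4987, -0.0053, 0.1407]
tool_rot: [[0.248, 0.969, 0.0], [0.969, -0.248, -0.0], [-0.0, 0.0, -1.0]]
ft_force: [0.1, -0.7, 5.0]
grip_width: 0.0244
```

Call:
{"fn": "play_rows", "kwargs": {"commands": [{"grip":1,"x":0,"y":0,"z":0.0006,"rx":0,"ry":0,"rz":0},{"grip":1,"x":0,"y":0,"z":0,"rx":0,"ry":0,"rz":0}]}}

```text
time_s: 10.22
position: [0.4987, -0.0053, 0.1401]
tool_rot: [[0.248, 0.969, -0.0], [0.969, -0.248, -0.0], [-0.0, -0.0, -1.0]]
ft_force: [-1.6, -0.5, 3.9]
grip_width: 0.0238
```

Call:
{"fn": "play_rows", "kwargs": {"commands": [{"grip":1,"x":0,"y":0,"z":0.0006,"rx":0,"ry":0,"rz":0},{"grip":1,"x":0,"y":0,"z":0,"rx":0,"ry":0,"rz":0}]}}

```text
time_s: 10.48
position: [0.4987, -0.0053, 0.1395]
tool_rot: [[0.248, 0.969, 0.0], [0.969, -0.248, -0.0], [0.0, 0.0, -1.0]]
ft_force: [-2.7, -0.5, 4.4]
grip_width: 0.0239
```

Call:
{"fn": "play_rows", "kwargs": {"commands": [{"grip":1,"x":0,"y":0,"z":0.0006,"rx":0,"ry":0,"rz":0},{"grip":1,"x":0,"y":0,"z":0,"rx":0,"ry":0,"rz":0}]}}

```text
time_s: 10.72
position: [0.4987, -0.0053, 0.1391]
tool_rot: [[0.248, 0.969, 0.0], [0.969, -0.248, 0.0], [0.0, 0.0, -1.0]]
ft_force: [-1.9, -0.9, 6.0]
grip_width: 0.0239
```

Call:
{"fn": "play_rows", "kwargs": {"commands": [{"grip":1,"x":0,"y":0,"z":0.0005,"rx":0,"ry":0,"rz":0},{"grip":1,"x":0,"y":0,"z":0,"rx":0,"ry":0,"rz":0}]}}

```text
time_s: 10.98
position: [0.4987, -0.0052, 0.1388]
tool_rot: [[0.248, 0.969, 0.0], [0.969, -0.248, 0.0], [0.0, 0.0, -1.0]]
ft_force: [-1.6, 0.9, 8.4]
grip_width: 0.024
```

Call:
{"fn": "play_rows", "kwargs": {"commands": [{"grip":1,"x":0,"y":0,"z":0.0005,"rx":0,"ry":0,"rz":0},{"grip":1,"x":0,"y":0,"z":0,"rx":0,"ry":0,"rz":0}]}}

```text
time_s: 11.22
position: [0.4987, -0.0052, 0.1386]
tool_rot: [[0.248, 0.969, 0.001], [0.969, -0.248, -0.0], [0.0, 0.001, -1.0]]
ft_force: [-2.5, 1.2, 11.5]
grip_width: 0.024
```

Call:
{"fn": "play_rows", "kwargs": {"commands": [{"grip":1,"x":0,"y":0,"z":0.0005,"rx":0,"ry":0,"rz":0},{"grip":1,"x":0,"y":0,"z":0,"rx":0,"ry":0,"rz":0}]}}

```text
time_s: 11.48
position: [0.4988, -0.0052, 0.1385]
tool_rot: [[0.248, 0.969, 0.001], [0.969, -0.248, -0.0], [0.0, 0.001, -1.0]]
ft_force: [-3.3, 1.0, 15.1]
grip_width: 0.024
```

Call:
{"fn": "play_rows", "kwargs": {"commands": [{"grip":1,"x":0,"y":0,"z":0.0005,"rx":0,"ry":0,"rz":0},{"grip":1,"x":0,"y":0,"z":0,"rx":0,"ry":0,"rz":0}]}}

```text
time_s: 11.72
position: [0.4987, -0.0052, 0.1383]
tool_rot: [[0.248, 0.969, 0.001], [0.969, -0.248, -0.0], [0.0, 0.001, -1.0]]
ft_force: [-6.1, 0.1, 18.3]
grip_width: 0.0242
```

Call:
{"fn": "play_rows", "kwargs": {"commands": [{"grip":1,"x":0,"y":0,"z":0.0003,"rx":0,"ry":0,"rz":0},{"grip":1,"x":0,"y":0,"z":0,"rx":0,"ry":0,"rz":0}]}}

```text
time_s: 11.98
position: [0.4988, -0.0052, 0.1382]
tool_rot: [[0.248, 0.969, 0.002], [0.969, -0.248, -0.0], [0.0, 0.002, -1.0]]
ft_force: [-6.8, 0.0, 20.4]
grip_width: 0.0242
```

```bash
python3 go.py
```

```text
t 11.975 p [ 0.4988 -0.0052  0.1382] yaw_y -14.37 z [ 1.5e-03 -4.0e-04 -1.0e+00] F [-6.77e+00  1.00e-02  2.04e+01] tau [0.194 1.101 0.038] w 0.0242 q [-14.2  23.1  92.1   0.   64.7   0.1]
vise coords 0.0004 -0.0006 Fvise -6.57 -1.66
```

Call:
{"fn": "play_rows", "kwargs": {"commands": [{"grip":1,"x":0,"y":0,"z":-0.003,"rx":0,"ry":0,"rz":0},{"grip":1,"x":0.0,"y":0,"z":-0.03,"rx":0,"ry":0,"rz":0},{"grip":1,"x":0.04,"y":0,"z":-0.02,"rx":0,"ry":0,"rz":0},{"grip":1,"x":0.04,"y":0,"z":0,"rx":0,"ry":0,"rz":0},{"grip":1,"x":0,"y":0,"z":0,"rx":0,"ry":0,"rz":0}]}}

```text
time_s: 12.6
position: [0.5186, 0.0743, 0.1891]
tool_rot: [[0.245, 0.969, -0.001], [0.969, -0.245, 0.001], [0.0, -0.001, -1.0]]
ft_force: [-0.8, -1.0, -0.5]
grip_width: 0.0242
```

```bash
python3 go.py; python3 edge.py s8; python3 - <<'E'
from blk import *
im=optics.get_image("side")
print(blockfit(world(im),np.array([0.4985,-0.0045]),.078,.1))
cv2.imwrite("pics/s8b.png",cv2.resize(im["color"][190:290,180:320],None,fx=5.7,fy=5.7,interpolation=3))
E
```

```text
t 12.6 p [0.5186 0.0743 0.1891] yaw_y -14.2 z [-5.e-04  6.e-04 -1.e+00] F [-0.75 -0.98 -0.5 ] tau [-0.071 -0.008  0.016] w 0.0242 q [-4.8 22.  83.9  0.  74.1  9.4]
vise coords 0.0 0.0813 Fvise -0.49 -1.14
y -0.038 -0.03 146 0.0824
y -0.03 -0.02 64 0.0844
y -0.02 -0.01 73 0.0842
y 0.0 0.01 63 0.0849
y 0.015 0.025 62 0.0843
y 0.025 0.033 45 0.0846
y 0.033 0.038 27 0.0844
jaw top 0.0737 442
{'n': 613, 'grad': array([0.00115598, 0.01582768]), 'zc': np.float64(0.08425619332024342), 'rect': ((498.0628967285156, -4.014873504638672), (81.99671173095703, 45.236148834228516), 76.3333511352539), 'mean': array([ 0.49711477, -0.00888378,  0.08418521]), 'rms': 0.0010660044612863327}
```

View pics/s8b.png

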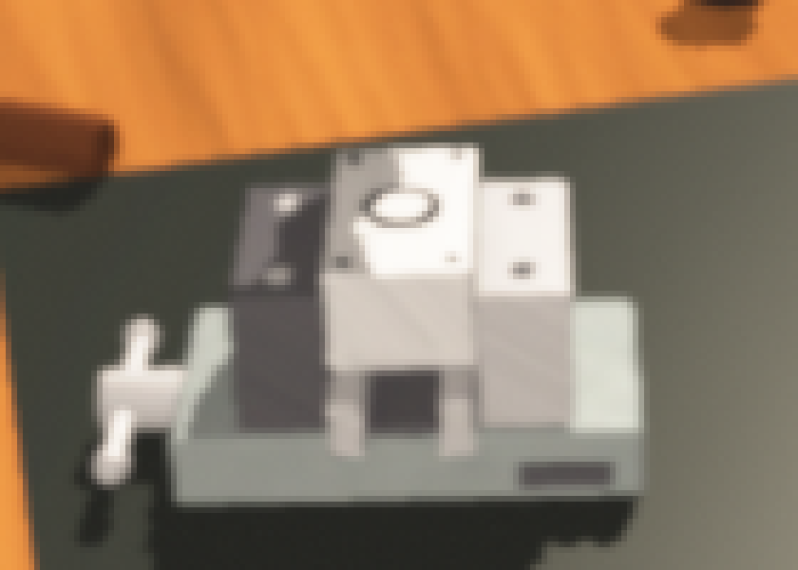

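Call:
{"fn": "play_rows", "kwargs": {"commands": [{"grip":1,"x":-0.031,"y":0,"z":0.01,"rx":0,"ry":0,"rz":0},{"grip":1,"x":-0.0303,"y":0,"z":0.02,"rx":0,"ry":0,"rz":0},{"grip":1,"x":0,"y":0,"z":0.016,"rx":0,"ry":0,"rz":0},{"grip":1,"x":0,"y":0,"z":0.0025,"rx":0,"ry":0,"rz":0},{"grip":1,"x":0,"y":0,"z":0.001,"rx":0,"ry":0,"rz":0},{"grip":1,"x":0,"y":0,"z":0,"rx":0,"ry":0,"rz":0}]}}

```text
time_s: 13.45
position: [0.5035, 0.0129, 0.1406]
tool_rot: [[0.248, 0.969, 0.001], [0.969, -0.248, -0.0], [0.0, 0.001, -1.0]]
ft_force: [0.9, 0.4, -0.5]
grip_width: 0.0241
```

Call:
{"fn": "play_rows", "kwargs": {"commands": [{"grip":1,"x":0,"y":0,"z":0.0005,"rx":0,"ry":0,"rz":0},{"grip":1,"x":0,"y":0,"z":0,"rx":0,"ry":0,"rz":0}]}}

```text
time_s: 13.7
position: [0.5034, 0.0129, 0.1398]
tool_rot: [[0.248, 0.969, 0.0], [0.969, -0.248, -0.0], [-0.0, 0.0, -1.0]]
ft_force: [0.6, 0.1, 0.0]
grip_width: 0.0239
```

Call:
{"fn": "play_rows", "kwargs": {"commands": [{"grip":1,"x":0,"y":0,"z":0.0005,"rx":0,"ry":0,"rz":0},{"grip":1,"x":0,"y":0,"z":0,"rx":0,"ry":0,"rz":0}]}}

```text
time_s: 13.95
position: [0.5033, 0.0128, 0.1391]
tool_rot: [[0.248, 0.969, -0.0], [0.969, -0.248, 0.0], [-0.0, -0.0, -1.0]]
ft_force: [0.6, -0.6, -0.3]
grip_width: 0.0235
```

```bash
python3 go.py
```

```text
t 13.95 p [0.5033 0.0128 0.1391] yaw_y -14.38 z [-1.e-04  0.e+00 -1.e+00] F [ 0.64 -0.58 -0.34] tau [ 0.058  0.043 -0.031] w 0.0235 q [-12.   23.5  91.2  -0.   65.3   2.3]
vise coords 0.0004 0.018 Fvise 0.76 -0.4
```

Call:
{"fn": "play_rows", "kwargs": {"commands": [{"grip":1,"x":0,"y":0,"z":0.0005,"rx":0,"ry":0,"rz":0},{"grip":1,"x":0,"y":0,"z":0,"rx":0,"ry":0,"rz":0}]}}

```text
time_s: 14.2
position: [0.5033, 0.0128, 0.1387]
tool_rot: [[0.248, 0.969, 0.0], [0.969, -0.248, -0.0], [0.0, 0.0, -1.0]]
ft_force: [-0.5, 0.6, 0.2]
grip_width: 0.024
```

Call:
{"fn": "play_rows", "kwargs": {"commands": [{"grip":1,"x":0,"y":0,"z":0.0005,"rx":0,"ry":0,"rz":0},{"grip":1,"x":0,"y":0,"z":0,"rx":0,"ry":0,"rz":0}]}}

```text
time_s: 14.45
position: [0.5034, 0.0128, 0.1386]
tool_rot: [[0.248, 0.969, 0.001], [0.969, -0.248, -0.0], [0.0, 0.001, -1.0]]
ft_force: [-1.8, 1.1, 5.1]
grip_width: 0.024
```

Call:
{"fn": "play_rows", "kwargs": {"commands": [{"grip":1,"x":0,"y":0,"z":0.0005,"rx":0,"ry":0,"rz":0},{"grip":1,"x":0,"y":0,"z":0,"rx":0,"ry":0,"rz":0}]}}

```text
time_s: 14.7
position: [0.5034, 0.0128, 0.1385]
tool_rot: [[0.248, 0.969, 0.001], [0.969, -0.248, -0.0], [-0.0, 0.001, -1.0]]
ft_force: [-2.9, 0.3, 9.1]
grip_width: 0.0237
```

Call:
{"fn": "play_rows", "kwargs": {"commands": [{"grip":1,"x":0,"y":0,"z":0.0005,"rx":0,"ry":0,"rz":0},{"grip":1,"x":0,"y":0,"z":0,"rx":0,"ry":0,"rz":0}]}}

```text
time_s: 14.95
position: [0.5034, 0.0129, 0.1384]
tool_rot: [[0.248, 0.969, 0.001], [0.969, -0.248, -0.0], [0.0, 0.001, -1.0]]
ft_force: [-3.8, 0.6, 13.2]
grip_width: 0.0238
```

Call:
{"fn": "play_rows", "kwargs": {"commands": [{"grip":1,"x":0,"y":0,"z":-0.004,"rx":0,"ry":0,"rz":0},{"grip":1,"x":0,"y":0,"z":-0.002,"rx":0,"ry":0,"rz":0},{"grip":1,"x":-0.02,"y":0,"z":0,"rx":0,"ry":0,"rz":0},{"grip":1,"x":-0.0185,"y":0,"z":0,"rx":0,"ry":0,"rz":0},{"grip":1,"x":0,"y":0,"z":0.003,"rx":0,"ry":0,"rz":0},{"grip":1,"x":0,"y":0,"z":0.0015,"rx":0,"ry":0,"rz":0},{"grip":1,"x":0,"y":0,"z":0,"rx":0,"ry":0,"rz":0}]}}

```text
time_s: 15.82
position: [0.4938, -0.024, 0.1386]
tool_rot: [[0.248, 0.969, -0.0], [0.969, -0.248, -0.0], [-0.0, -0.0, -1.0]]
ft_force: [-0.8, -0.3, 1.0]
grip_width: 0.0238
```

Call:
{"fn": "play_rows", "kwargs": {"commands": [{"grip":1,"x":0,"y":0,"z":0.0005,"rx":0,"ry":0,"rz":0},{"grip":1,"x":0,"y":0,"z":0,"rx":0,"ry":0,"rz":0}]}}

```text
time_s: 16.08
position: [0.4938, -0.0241, 0.1385]
tool_rot: [[0.248, 0.969, 0.0], [0.969, -0.248, -0.0], [0.0, 0.0, -1.0]]
ft_force: [-1.4, 0.2, 5.9]
grip_width: 0.024
```

```bash
python3 go.py
```

```text
t 16.075 p [ 0.4938 -0.0241  0.1385] yaw_y -14.34 z [ 4.e-04 -1.e-04 -1.e+00] F [-1.43  0.22  5.91] tau [0.111 0.337 0.029] w 0.024 q [-16.5  22.7  92.7   0.   64.6  -2.2]
vise coords 0.0003 -0.0201 Fvise -1.44 -0.14
```

Call:
{"fn": "play_rows", "kwargs": {"commands": [{"grip":1,"x":0,"y":0,"z":0.0005,"rx":0,"ry":0,"rz":0},{"grip":1,"x":0,"y":0,"z":0,"rx":0,"ry":0,"rz":0}]}}

```text
time_s: 16.32
position: [0.4938, -0.0241, 0.1384]
tool_rot: [[0.248, 0.969, 0.001], [0.969, -0.248, -0.0], [-0.0, 0.001, -1.0]]
ft_force: [-3.8, 0.6, 9.7]
grip_width: 0.0242
```

Call:
{"fn": "play_rows", "kwargs": {"commands": [{"grip":1,"x":0,"y":0,"z":0.0004,"rx":0,"ry":0,"rz":0},{"grip":1,"x":0,"y":0,"z":0,"rx":0,"ry":0,"rz":0}]}}

```text
time_s: 16.58
position: [0.4939, -0.0241, 0.1384]
tool_rot: [[0.248, 0.969, 0.001], [0.969, -0.248, -0.0], [-0.0, 0.001, -1.0]]
ft_force: [-3.6, 1.5, 14.1]
grip_width: 0.0242
```

Call:
{"fn": "play_rows", "kwargs": {"commands": [{"grip":1,"x":0,"y":0,"z":-0.004,"rx":0,"ry":0,"rz":0},{"grip":1,"x":0,"y":0,"z":-0.002,"rx":0,"ry":0,"rz":0},{"grip":1,"x":0.0195,"y":0,"z":0,"rx":0,"ry":0,"rz":0},{"grip":1,"x":0,"y":0,"z":0.003,"rx":0,"ry":0,"rz":0},{"grip":1,"x":0,"y":0,"z":0.002,"rx":0,"ry":0,"rz":0},{"grip":1,"x":0,"y":0,"z":0,"rx":0,"ry":0,"rz":0}]}}

```text
time_s: 17.32
position: [0.4984, -0.0057, 0.1385]
tool_rot: [[0.249, 0.969, 0.0], [0.969, -0.249, 0.001], [0.001, -0.0, -1.0]]
ft_force: [-2.0, 3.1, 5.5]
grip_width: 0.0239
```

```bash
python3 go.py
```

```text
t 17.325 p [ 0.4984 -0.0057  0.1385] yaw_y -14.39 z [ 0.e+00  5.e-04 -1.e+00] F [-1.97  3.06  5.46] tau [0.437 0.308 0.071] w 0.0239 q [-14.3  23.1  92.    0.   64.9   0.1]
vise coords 0.0003 -0.0012 Fvise -2.66 2.48
```

Call:
{"fn": "play_rows", "kwargs": {"commands": [{"grip":1,"x":0,"y":0,"z":0.0005,"rx":0,"ry":0,"rz":0},{"grip":1,"x":0,"y":0,"z":0.0005,"rx":0,"ry":0,"rz":0},{"grip":1,"x":0,"y":0,"z":0,"rx":0,"ry":0,"rz":0}]}}

```text
time_s: 17.7
position: [0.4984, -0.0058, 0.1384]
tool_rot: [[0.249, 0.969, 0.001], [0.969, -0.249, 0.0], [0.001, 0.001, -1.0]]
ft_force: [-5.1, 3.8, 14.5]
grip_width: 0.0238
```

Call:
{"fn": "play_rows", "kwargs": {"commands": [{"grip":1,"x":0,"y":0,"z":0.0005,"rx":0,"ry":0,"rz":0},{"grip":1,"x":0,"y":0,"z":0,"rx":0,"ry":0,"rz":0}]}}

```text
time_s: 17.95
position: [0.4985, -0.0057, 0.1383]
tool_rot: [[0.249, 0.969, 0.001], [0.969, -0.249, 0.0], [0.001, 0.001, -1.0]]
ft_force: [-5.7, 2.8, 18.3]
grip_width: 0.0243
```

Call:
{"fn": "play_rows", "kwargs": {"commands": [{"grip":1,"x":0,"y":0,"z":0.0004,"rx":0,"ry":0,"rz":0},{"grip":1,"x":0,"y":0,"z":0,"rx":0,"ry":0,"rz":0}]}}

```text
time_s: 18.2
position: [0.4985, -0.0057, 0.1382]
tool_rot: [[0.248, 0.969, 0.001], [0.969, -0.249, 0.0], [0.0, 0.001, -1.0]]
ft_force: [-7.5, 3.2, 21.4]
grip_width: 0.024
```

Call:
{"fn": "play_rows", "kwargs": {"commands": [{"grip":1,"x":0,"y":0,"z":-0.003,"rx":0,"ry":0,"rz":0},{"grip":1,"x":0.0,"y":0,"z":-0.03,"rx":0,"ry":0,"rz":0},{"grip":1,"x":0.03,"y":-0.006,"z":0,"rx":0,"ry":0,"rz":0},{"grip":1,"x":0.03,"y":-0.006,"z":0,"rx":0,"ry":0,"rz":0},{"grip":1,"x":0.031,"y":-0.005,"z":0,"rx":0,"ry":0,"rz":0},{"grip":1,"x":0,"y":0,"z":0,"rx":0,"ry":0,"rz":0},{"grip":1,"x":0,"y":0,"z":0,"rx":0,"ry":0,"rz":0}]}}

```text
time_s: 19.08
position: [0.5047, 0.0861, 0.169]
tool_rot: [[0.249, 0.969, -0.001], [0.969, -0.249, -0.0], [-0.0, -0.0, -1.0]]
ft_force: [0.4, -0.2, -0.3]
grip_width: 0.0241
```

```bash
python3 go.py; python3 edge.py s9; cat > par.py <<'E'
from h import *
import sys
c=np.array([.4985,-.0045]);a=np.radians(-14.3);vx=np.array([np.cos(a),np.sin(a)]);vy=np.array([-np.sin(a),np.cos(a)])
for n in ("top","side"):
    if len(sys.argv)>1 and n=="top": W=np.load("pics/top0w.npy")
    elif len(sys.argv)>1: W=np.load("pics/side0w.npy")
    else:
        im=optics.get_image(n); W=world(im)
    X=(W[...,:2]-c)@vx;Y=(W[...,:2]-c)@vy;Z=W[...,2]
    for x0 in(-.017,.017):
        m=(abs(X-x0)<.007)&(abs(Z-.047)<.007)&(abs(Y)>.041)&(abs(Y)<.062)
        for s in(-1,1):
            k=m&(Y*s>0); 
            if k.sum(): print(n,x0,s,k.sum(),"x",X[k].mean().round(4),"y",Y[k].min().round(4),Y[k].max().round(4),"z",np.median(Z[k]).round(4))
E
python3 par.py 0; echo; python3 par.py
```

```text
t 19.075 p [0.5047 0.0861 0.169 ] yaw_y -14.39 z [-6.e-04 -3.e-04 -1.e+00] F [ 0.45 -0.18 -0.31] tau [-0.003 -0.029  0.026] w 0.0241 q [-3.6 22.2 87.5 -0.  70.4 10.8]
vise coords -0.0164 0.0893 Fvise 0.48 -0.07
y -0.038 -0.03 146 0.0813
y -0.03 -0.02 71 0.0843
y -0.02 -0.01 72 0.0845
y 0.0 0.01 57 0.0848
y 0.015 0.025 60 0.0843
y 0.025 0.033 47 0.0846
y 0.033 0.038 25 0.0846
jaw top 0.0738 444
top -0.017 -1 25 x -0.0169 y -0.0557 -0.0412 z 0.0497
top -0.017 1 22 x -0.0172 y 0.0413 0.0536 z 0.0495
top 0.017 -1 25 x 0.0171 y -0.0558 -0.0411 z 0.0506
top 0.017 1 20 x 0.017 y 0.0411 0.0535 z 0.0499
side -0.017 -1 53 x -0.0174 y -0.0573 -0.0412 z 0.0486
side 0.017 -1 53 x 0.0174 y -0.0577 -0.0415 z 0.0482

top -0.017 -1 23 x -0.017 y -0.0557 -0.0414 z 0.0493
top 0.017 -1 27 x 0.0172 y -0.0565 -0.0411 z 0.0494
side -0.017 -1 52 x -0.0174 y -0.0576 -0.0414 z 0.0476
side 0.017 -1 53 x 0.0172 y -0.057 -0.041 z 0.0478
```

View pics/s9.png

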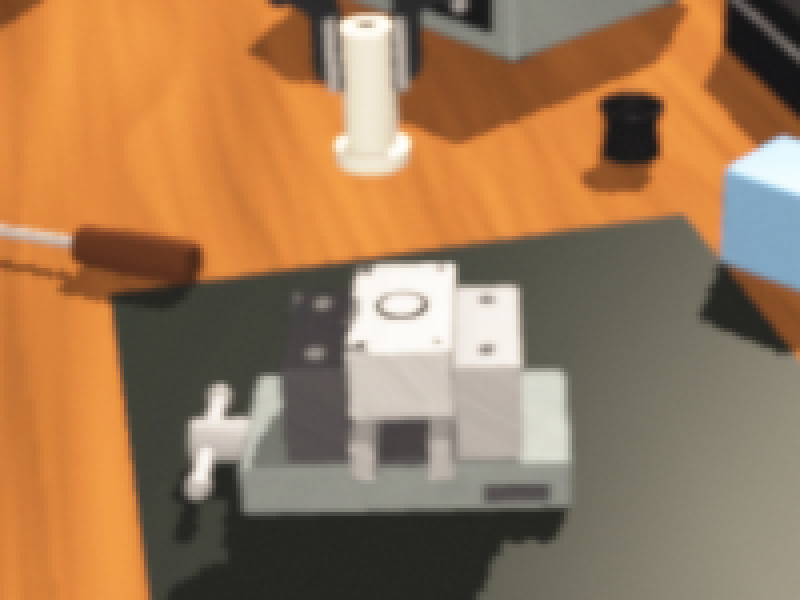

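Call:
{"fn": "play_rows", "kwargs": {"commands": [{"grip":1,"x":0,"y":-0.0006,"z":0.035,"rx":0,"ry":0,"rz":0},{"grip":1,"x":0,"y":0,"z":0.04,"rx":0,"ry":0,"rz":0},{"grip":1,"x":0,"y":0,"z":0.0255,"rx":0,"ry":0,"rz":0},{"grip":1,"x":-0.012,"y":0,"z":0,"rx":0,"ry":0,"rz":0},{"grip":1,"x":-0.006,"y":0,"z":0,"rx":0,"ry":0,"rz":0},{"grip":1,"x":0,"y":0,"z":0,"rx":0,"ry":0,"rz":0},{"grip":1,"x":0,"y":0,"z":0,"rx":0,"ry":0,"rz":0}]}}

```text
time_s: 20.1
position: [0.5, 0.0694, 0.0696]
tool_rot: [[0.249, 0.969, 0.002], [0.969, -0.249, -0.0], [0.0, 0.001, -1.0]]
ft_force: [0.2, 0.1, -1.3]
grip_width: 0.0241
```

```bash
python3 go.py; python3 edge.py s10 >/dev/null
```

```text
t 20.1 p [0.5    0.0694 0.0696] yaw_y -14.4 z [ 1.5e-03 -1.0e-04 -1.0e+00] F [ 0.25  0.09 -1.28] tau [ 0.019 -0.023  0.001] w 0.0241 q [-5.6 29.2 95.8  0.  54.9  8.8]
vise coords -0.0168 0.072 Fvise 0.22 0.15
```

View pics/s10.png

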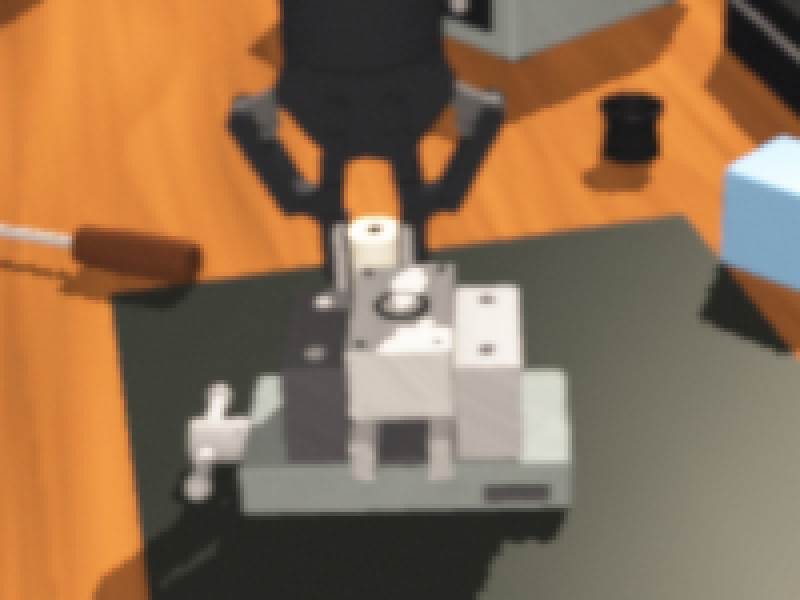

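Call:
{"fn": "play_rows", "kwargs": {"commands": [{"grip":1,"x":-0.0015,"y":0,"z":0,"rx":0,"ry":0,"rz":0},{"grip":1,"x":-0.0015,"y":0,"z":0,"rx":0,"ry":0,"rz":0},{"grip":1,"x":0,"y":0,"z":0,"rx":0,"ry":0,"rz":0}]}}

```text
time_s: 20.52
position: [0.4989, 0.0665, 0.0688]
tool_rot: [[0.248, 0.969, -0.0], [0.969, -0.248, 0.0], [-0.0, -0.0, -1.0]]
ft_force: [-0.7, 0.3, -0.5]
grip_width: 0.024
```

Call:
{"fn": "play_rows", "kwargs": {"commands": [{"grip":1,"x":-0.0008,"y":0,"z":0,"rx":0,"ry":0,"rz":0},{"grip":1,"x":0,"y":0,"z":0,"rx":0,"ry":0,"rz":0}]}}

```text
time_s: 20.78
position: [0.4987, 0.0658, 0.0688]
tool_rot: [[0.248, 0.969, -0.0], [0.969, -0.248, -0.0], [-0.0, -0.0, -1.0]]
ft_force: [0.2, -0.8, -0.2]
grip_width: 0.0239
```

```bash
python3 go.py
```

```text
t 20.775 p [0.4987 0.0658 0.0688] yaw_y -14.38 z [-0. -0. -1.] F [ 0.22 -0.82 -0.21] tau [ 0.006 -0.053  0.029] w 0.0239 q [-6.  29.2 96.  -0.  54.7  8.4]
vise coords -0.0172 0.0682 Fvise 0.41 -0.74
```

Call:
{"fn": "play_rows", "kwargs": {"commands": [{"grip":1,"x":-0.0006,"y":0,"z":0,"rx":0,"ry":0,"rz":0},{"grip":1,"x":0,"y":0,"z":0,"rx":0,"ry":0,"rz":0}]}}

```text
time_s: 21.02
position: [0.4986, 0.0652, 0.0688]
tool_rot: [[0.248, 0.969, -0.0], [0.969, -0.248, 0.0], [-0.0, -0.0, -1.0]]
ft_force: [0.6, 0.5, 0.0]
grip_width: 0.0241
```

Call:
{"fn": "play_rows", "kwargs": {"commands": [{"grip":1,"x":-0.0005,"y":0,"z":0,"rx":0,"ry":0,"rz":0},{"grip":1,"x":0,"y":0,"z":0,"rx":0,"ry":0,"rz":0}]}}

```text
time_s: 21.28
position: [0.4985, 0.0647, 0.0688]
tool_rot: [[0.248, 0.969, -0.0], [0.969, -0.248, -0.0], [-0.0, -0.0, -1.0]]
ft_force: [-0.1, 0.3, -0.5]
grip_width: 0.0244
```

```bash
python3 go.py
```

```text
t 21.275 p [0.4985 0.0647 0.0688] yaw_y -14.38 z [-0. -0. -1.] F [-0.15  0.34 -0.48] tau [-0.041 -0.003 -0.013] w 0.0244 q [-6.1 29.2 96.1 -0.  54.7  8.3]
vise coords -0.0171 0.0671 Fvise -0.23 0.29
```

Call:
{"fn": "play_rows", "kwargs": {"commands": [{"grip":1,"x":-0.0006,"y":0,"z":0,"rx":0,"ry":0,"rz":0},{"grip":1,"x":0,"y":0,"z":0,"rx":0,"ry":0,"rz":0}]}}

```text
time_s: 21.52
position: [0.4983, 0.0641, 0.0688]
tool_rot: [[0.248, 0.969, -0.0], [0.969, -0.248, -0.0], [-0.0, -0.0, -1.0]]
ft_force: [0.1, 0.4, 0.3]
grip_width: 0.0243
```

Call:
{"fn": "play_rows", "kwargs": {"commands": [{"grip":1,"x":-0.0006,"y":0,"z":0,"rx":0,"ry":0,"rz":0},{"grip":1,"x":0,"y":0,"z":0,"rx":0,"ry":0,"rz":0}]}}

```text
time_s: 21.78
position: [0.4982, 0.0636, 0.0688]
tool_rot: [[0.248, 0.969, 0.0], [0.969, -0.248, 0.0], [0.0, 0.0, -1.0]]
ft_force: [-0.3, 0.9, -0.6]
grip_width: 0.0238
```

Call:
{"fn": "play_rows", "kwargs": {"commands": [{"grip":1,"x":-0.0006,"y":0,"z":0,"rx":0,"ry":0,"rz":0},{"grip":1,"x":0,"y":0,"z":0,"rx":0,"ry":0,"rz":0}]}}

```text
time_s: 22.02
position: [0.4981, 0.0634, 0.0689]
tool_rot: [[0.248, 0.969, 0.0], [0.969, -0.248, 0.001], [0.001, 0.0, -1.0]]
ft_force: [0.4, 4.0, 0.4]
grip_width: 0.0241
```

```bash
python3 go.py
```

```text
t 22.025 p [0.4981 0.0634 0.0689] yaw_y -14.39 z [ 4.e-04  7.e-04 -1.e+00] F [0.38 4.03 0.38] tau [ 0.924 -0.155 -0.026] w 0.0241 q [-6.3 29.1 96.2  0.1 54.7  8.1]
vise coords -0.0171 0.0657 Fvise -0.62 4.0
```

Call:
{"fn": "play_rows", "kwargs": {"commands": [{"grip":1,"x":0,"y":0,"z":0,"rx":0,"ry":0,"rz":0}]}}

```text
time_s: 22.15
position: [0.4981, 0.0633, 0.0689]
tool_rot: [[0.248, 0.969, 0.0], [0.969, -0.248, 0.001], [0.001, 0.0, -1.0]]
ft_force: [0.1, 5.0, 0.6]
grip_width: 0.024
```

Call:
{"fn": "play_rows", "kwargs": {"commands": [{"grip":1,"x":0,"y":0,"z":0,"rx":0,"ry":0,"rz":0}]}}

```text
time_s: 22.28
position: [0.4981, 0.0633, 0.0689]
tool_rot: [[0.248, 0.969, 0.0], [0.969, -0.248, 0.001], [0.001, 0.0, -1.0]]
ft_force: [1.4, 5.9, -0.1]
grip_width: 0.0239
```

Call:
{"fn": "play_rows", "kwargs": {"commands": [{"grip":1,"x":0,"y":0,"z":0,"rx":0,"ry":0,"rz":0}]}}

```text
time_s: 22.4
position: [0.4981, 0.0633, 0.0689]
tool_rot: [[0.248, 0.969, 0.0], [0.969, -0.248, 0.001], [0.001, 0.0, -1.0]]
ft_force: [0.3, 4.9, 0.9]
grip_width: 0.0242
```

Call:
{"fn": "play_rows", "kwargs": {"commands": [{"grip":1,"x":0,"y":0,"z":0,"rx":0,"ry":0,"rz":0}]}}

```text
time_s: 22.52
position: [0.4981, 0.0634, 0.0689]
tool_rot: [[0.248, 0.969, 0.0], [0.969, -0.248, 0.001], [0.001, 0.0, -1.0]]
ft_force: [1.8, 5.6, 1.0]
grip_width: 0.0239
```

```bash
python3 go.py
```

```text
t 22.525 p [0.4981 0.0634 0.0689] yaw_y -14.38 z [ 3.e-04  6.e-04 -1.e+00] F [1.81 5.62 0.97] tau [ 0.96  -0.132 -0.007] w 0.0239 q [-6.3 29.1 96.2  0.  54.7  8.1]
vise coords -0.0172 0.0657 Fvise 0.37 5.89
```

Call:
{"fn": "play_rows", "kwargs": {"commands": [{"grip":1,"x":0.0002,"y":0,"z":0,"rx":0,"ry":0,"rz":0},{"grip":1,"x":0,"y":0,"z":0,"rx":0,"ry":0,"rz":0}]}}

```text
time_s: 22.78
position: [0.4981, 0.0634, 0.0689]
tool_rot: [[0.248, 0.969, 0.0], [0.969, -0.248, 0.0], [0.0, 0.0, -1.0]]
ft_force: [0.7, 5.8, 0.8]
grip_width: 0.0241
```

Call:
{"fn": "play_rows", "kwargs": {"commands": [{"grip":1,"x":0,"y":0,"z":0,"rx":0,"ry":0,"rz":0}]}}

```text
time_s: 22.9
position: [0.4981, 0.0634, 0.0689]
tool_rot: [[0.248, 0.969, 0.0], [0.969, -0.248, 0.0], [0.0, 0.0, -1.0]]
ft_force: [0.8, 5.2, 0.7]
grip_width: 0.0238
```

Call:
{"fn": "play_rows", "kwargs": {"commands": [{"grip":1,"x":0,"y":0,"z":0,"rx":0,"ry":0,"rz":0}]}}

```text
time_s: 23.02
position: [0.4981, 0.0634, 0.0689]
tool_rot: [[0.248, 0.969, 0.0], [0.969, -0.248, 0.0], [0.0, 0.0, -1.0]]
ft_force: [0.6, 6.0, 0.8]
grip_width: 0.0241
```

Call:
{"fn": "play_rows", "kwargs": {"commands": [{"grip":1,"x":0,"y":0,"z":0,"rx":0,"ry":0,"rz":0}]}}

```text
time_s: 23.15
position: [0.4981, 0.0634, 0.0689]
tool_rot: [[0.248, 0.969, 0.0], [0.969, -0.248, 0.0], [0.0, 0.0, -1.0]]
ft_force: [1.6, 5.2, 0.1]
grip_width: 0.0237
```

```bash
python3 go.py
```

```text
t 23.15 p [0.4981 0.0634 0.0689] yaw_y -14.38 z [ 2.e-04  3.e-04 -1.e+00] F [1.6  5.2  0.06] tau [ 0.925 -0.137 -0.018] w 0.0237 q [-6.3 29.1 96.2  0.  54.7  8.1]
vise coords -0.0171 0.0657 Fvise 0.27 5.43
```

Call:
{"fn": "play_rows", "kwargs": {"commands": [{"grip":1,"x":0.0002,"y":0,"z":0,"rx":0,"ry":0,"rz":0},{"grip":1,"x":0,"y":0,"z":0,"rx":0,"ry":0,"rz":0}]}}

```text
time_s: 23.4
position: [0.4981, 0.0634, 0.0688]
tool_rot: [[0.248, 0.969, 0.0], [0.969, -0.248, 0.0], [0.0, -0.0, -1.0]]
ft_force: [0.4, 4.1, 0.9]
grip_width: 0.0241
```

Call:
{"fn": "play_rows", "kwargs": {"commands": [{"grip":1,"x":0.0001,"y":0,"z":0,"rx":0,"ry":0,"rz":0},{"grip":1,"x":0,"y":0,"z":0,"rx":0,"ry":0,"rz":0}]}}

```text
time_s: 23.65
position: [0.4981, 0.0634, 0.0688]
tool_rot: [[0.248, 0.969, 0.0], [0.969, -0.248, -0.0], [-0.0, 0.0, -1.0]]
ft_force: [1.2, 3.5, 1.5]
grip_width: 0.024
```

Call:
{"fn": "play_rows", "kwargs": {"commands": [{"grip":1,"x":0.0,"y":0,"z":0,"rx":0,"ry":0,"rz":0}]}}

```text
time_s: 23.78
position: [0.4981, 0.0634, 0.0688]
tool_rot: [[0.248, 0.969, -0.0], [0.969, -0.248, -0.0], [-0.0, -0.0, -1.0]]
ft_force: [0.5, 4.0, 1.4]
grip_width: 0.0238
```

```bash
python3 go.py
```

```text
t 23.775 p [0.4981 0.0634 0.0688] yaw_y -14.39 z [-0. -0. -1.] F [0.49 4.   1.41] tau [ 0.691 -0.086 -0.004] w 0.0238 q [-6.3 29.1 96.2 -0.  54.7  8.1]
vise coords -0.0172 0.0657 Fvise -0.51 4.0
```

Call:
{"fn": "play_rows", "kwargs": {"commands": [{"grip":1,"x":0.01,"y":0,"z":0,"rx":0,"ry":0,"rz":0},{"grip":1,"x":0,"y":0.034,"z":0,"rx":0,"ry":0,"rz":0},{"grip":1,"x":-0.006,"y":0,"z":0,"rx":0,"ry":0,"rz":0},{"grip":1,"x":-0.0025,"y":0,"z":0,"rx":0,"ry":0,"rz":0},{"grip":1,"x":0,"y":0,"z":0,"rx":0,"ry":0,"rz":0},{"grip":1,"x":0,"y":0,"z":0,"rx":0,"ry":0,"rz":0}]}}

```text
time_s: 24.52
position: [0.531, 0.0567, 0.0689]
tool_rot: [[0.248, 0.969, -0.0], [0.969, -0.248, -0.0], [-0.0, -0.0, -1.0]]
ft_force: [0.1, -0.5, 0.1]
grip_width: 0.024
```

```bash
python3 go.py
```

```text
t 24.525 p [0.531  0.0567 0.0689] yaw_y -14.37 z [-3.e-04 -0.e+00 -1.e+00] F [ 0.12 -0.52  0.13] tau [-0.045 -0.064  0.046] w 0.024 q [-6.6 31.5 91.  -0.  57.5  7.8]
vise coords 0.0164 0.0673 Fvise 0.24 -0.48
```

Call:
{"fn": "play_rows", "kwargs": {"commands": [{"grip":1,"x":-0.0005,"y":0,"z":0,"rx":0,"ry":0,"rz":0},{"grip":1,"x":-0.0005,"y":0,"z":0,"rx":0,"ry":0,"rz":0},{"grip":1,"x":0,"y":0,"z":0,"rx":0,"ry":0,"rz":0}]}}

```text
time_s: 24.9
position: [0.5312, 0.0555, 0.0688]
tool_rot: [[0.248, 0.969, -0.0], [0.969, -0.248, -0.0], [-0.0, -0.0, -1.0]]
ft_force: [-0.2, -0.3, -0.7]
grip_width: 0.0244
```

Call:
{"fn": "play_rows", "kwargs": {"commands": [{"grip":1,"x":-0.0004,"y":0,"z":0,"rx":0,"ry":0,"rz":0},{"grip":1,"x":0,"y":0,"z":0,"rx":0,"ry":0,"rz":0},{"grip":1,"x":0,"y":0,"z":0,"rx":0,"ry":0,"rz":0}]}}

```text
time_s: 25.28
position: [0.5311, 0.0552, 0.0688]
tool_rot: [[0.248, 0.969, 0.0], [0.969, -0.248, 0.0], [0.0, -0.0, -1.0]]
ft_force: [-1.0, 0.2, -0.4]
grip_width: 0.0241
```

Call:
{"fn": "play_rows", "kwargs": {"commands": [{"grip":1,"x":-0.0003,"y":0,"z":0,"rx":0,"ry":0,"rz":0},{"grip":1,"x":0,"y":0,"z":0,"rx":0,"ry":0,"rz":0},{"grip":1,"x":0,"y":0,"z":0,"rx":0,"ry":0,"rz":0}]}}

```text
time_s: 25.65
position: [0.5311, 0.055, 0.0689]
tool_rot: [[0.248, 0.969, 0.0], [0.969, -0.248, 0.0], [0.0, 0.0, -1.0]]
ft_force: [0.8, 2.9, 0.3]
grip_width: 0.0242
```

```bash
python3 go.py
```

```text
t 25.65 p [0.5311 0.055  0.0689] yaw_y -14.38 z [ 2.e-04  2.e-04 -1.e+00] F [0.85 2.89 0.27] tau [ 0.419 -0.102  0.014] w 0.0242 q [-6.8 31.5 91.1  0.  57.4  7.6]
vise coords 0.0169 0.0657 Fvise 0.11 3.01
```

Call:
{"fn": "play_rows", "kwargs": {"commands": [{"grip":1,"x":-0.0002,"y":0,"z":0,"rx":0,"ry":0,"rz":0},{"grip":1,"x":0,"y":0,"z":0,"rx":0,"ry":0,"rz":0},{"grip":1,"x":0,"y":0,"z":0,"rx":0,"ry":0,"rz":0}]}}

```text
time_s: 26.02
position: [0.531, 0.0549, 0.0689]
tool_rot: [[0.248, 0.969, 0.0], [0.969, -0.248, 0.0], [0.0, 0.0, -1.0]]
ft_force: [0.8, 4.7, 0.8]
grip_width: 0.0242
```

```bash
python3 go.py
```

```text
t 26.025 p [0.531  0.0549 0.0689] yaw_y -14.38 z [ 2.e-04  4.e-04 -1.e+00] F [0.85 4.68 0.78] tau [ 0.835 -0.117  0.022] w 0.0242 q [-6.8 31.5 91.1  0.  57.4  7.5]
vise coords 0.0169 0.0656 Fvise -0.34 4.75
```

Call:
{"fn": "play_rows", "kwargs": {"commands": [{"grip":1,"x":0,"y":0,"z":0,"rx":0,"ry":0,"rz":0},{"grip":1,"x":0,"y":0,"z":0,"rx":0,"ry":0,"rz":0}]}}

```text
time_s: 26.28
position: [0.531, 0.0549, 0.0689]
tool_rot: [[0.248, 0.969, 0.0], [0.969, -0.248, 0.0], [0.0, 0.0, -1.0]]
ft_force: [1.1, 4.6, 0.9]
grip_width: 0.0241
```

```bash
python3 go.py
```

```text
t 26.275 p [0.531  0.0549 0.0689] yaw_y -14.38 z [ 2.e-04  4.e-04 -1.e+00] F [1.1  4.58 0.94] tau [ 0.976 -0.203  0.003] w 0.0241 q [-6.8 31.5 91.1  0.  57.4  7.5]
vise coords 0.0169 0.0656 Fvise -0.06 4.71
```

Call:
{"fn": "play_rows", "kwargs": {"commands": [{"grip":1,"x":0.0003,"y":0,"z":0,"rx":0,"ry":0,"rz":0},{"grip":1,"x":0,"y":0,"z":0,"rx":0,"ry":0,"rz":0},{"grip":1,"x":0,"y":0,"z":0,"rx":0,"ry":0,"rz":0}]}}

```text
time_s: 26.65
position: [0.5311, 0.0549, 0.0689]
tool_rot: [[0.248, 0.969, 0.0], [0.969, -0.248, -0.0], [-0.0, 0.0, -1.0]]
ft_force: [-0.2, 4.0, -0.2]
grip_width: 0.0242
```

Call:
{"fn": "play_rows", "kwargs": {"commands": [{"grip":1,"x":0,"y":0,"z":0,"rx":0,"ry":0,"rz":0},{"grip":1,"x":0,"y":0,"z":0,"rx":0,"ry":0,"rz":0}]}}

```text
time_s: 26.9
position: [0.5311, 0.0549, 0.0688]
tool_rot: [[0.248, 0.969, 0.0], [0.969, -0.248, -0.0], [-0.0, 0.0, -1.0]]
ft_force: [0.1, 4.4, 0.1]
grip_width: 0.0241
```

```bash
python3 go.py
```

```text
t 26.9 p [0.5311 0.0549 0.0688] yaw_y -14.38 z [ 0. -0. -1.] F [0.08 4.43 0.13] tau [ 0.758 -0.152  0.046] w 0.0241 q [-6.8 31.5 91.1 -0.  57.4  7.6]
vise coords 0.0169 0.0656 Fvise -1.02 4.32
```

Call:
{"fn": "play_rows", "kwargs": {"commands": [{"grip":1,"x":0.02,"y":0,"z":0,"rx":0,"ry":0,"rz":0},{"grip":1,"x":0.03,"y":0,"z":-0.01,"rx":0,"ry":0,"rz":0},{"grip":1,"x":0.05,"y":-0.018,"z":-0.01,"rx":0,"ry":0,"rz":0},{"grip":1,"x":0.05,"y":-0.019,"z":0,"rx":0,"ry":0,"rz":0},{"grip":1,"x":0.049,"y":-0.019,"z":0,"rx":0,"ry":0,"rz":0},{"grip":1,"x":0,"y":0,"z":0.015,"rx":0,"ry":0,"rz":0},{"grip":1,"x":0,"y":0,"z":0.01,"rx":0,"ry":0,"rz":0},{"grip":1,"x":0,"y":0,"z":0,"rx":0,"ry":0,"rz":0},{"grip":1,"x":0,"y":0,"z":0,"rx":0,"ry":0,"rz":0}]}}

```text
time_s: 28.02
position: [0.5267, 0.2606, 0.064]
tool_rot: [[0.25, 0.968, 0.0], [0.968, -0.25, -0.0], [-0.0, 0.0, -1.0]]
ft_force: [-0.8, -0.4, -1.3]
grip_width: 0.0239
```

```bash
python3 go.py
```

```text
t 28.025 p [0.5267 0.2606 0.064 ] yaw_y -14.47 z [ 2.e-04 -2.e-04 -1.e+00] F [-0.77 -0.41 -1.25] tau [ 0.008  0.057 -0.006] w 0.0239 q [14.8 36.  82.3 -0.  61.7 29.3]
vise coords -0.0381 0.2639 Fvise -0.65 -0.59
```

Call:
{"fn": "play_rows", "kwargs": {"commands": [{"grip":1,"x":0,"y":0,"z":0.004,"rx":0,"ry":0,"rz":0},{"grip":1,"x":0,"y":0,"z":0.003,"rx":0,"ry":0,"rz":0},{"grip":1,"x":0,"y":0,"z":0.002,"rx":0,"ry":0,"rz":0},{"grip":1,"x":0,"y":0,"z":0,"rx":0,"ry":0,"rz":0}]}}

```text
time_s: 28.52
position: [0.5261, 0.2616, 0.0546]
tool_rot: [[0.248, 0.969, -0.0], [0.969, -0.248, -0.0], [-0.0, -0.0, -1.0]]
ft_force: [0.6, 0.5, -0.8]
grip_width: 0.0238
```

Call:
{"fn": "play_rows", "kwargs": {"commands": [{"grip":1,"x":0,"y":0,"z":0.0006,"rx":0,"ry":0,"rz":0},{"grip":1,"x":0,"y":0,"z":0.0004,"rx":0,"ry":0,"rz":0},{"grip":1,"x":0,"y":0,"z":0,"rx":0,"ry":0,"rz":0}]}}

```text
time_s: 28.9
position: [0.5263, 0.2616, 0.0539]
tool_rot: [[0.248, 0.969, 0.0], [0.969, -0.248, -0.0], [0.0, 0.0, -1.0]]
ft_force: [-1.5, 0.0, -0.3]
grip_width: 0.0244
```

```bash
python3 go.py
```

```text
t 28.9 p [0.5263 0.2616 0.0539] yaw_y -14.38 z [ 1.e-04 -0.e+00 -1.e+00] F [-1.53  0.04 -0.26] tau [ 0.045 -0.015 -0.063] w 0.0244 q [14.9 36.8 82.8 -0.  60.4 29.3]
vise coords -0.0388 0.2647 Fvise -1.49 -0.34
```

Call:
{"fn": "play_rows", "kwargs": {"commands": [{"grip":1,"x":0,"y":0,"z":0.0005,"rx":0,"ry":0,"rz":0},{"grip":1,"x":0,"y":0,"z":0,"rx":0,"ry":0,"rz":0}]}}

```text
time_s: 29.15
position: [0.5263, 0.2617, 0.0538]
tool_rot: [[0.248, 0.969, 0.0], [0.969, -0.248, 0.0], [0.0, 0.0, -1.0]]
ft_force: [-2.1, -0.4, 4.6]
grip_width: 0.0243
```

```bash
python3 go.py; python3 edge.py s11
```

```text
t 29.15 p [0.5263 0.2617 0.0538] yaw_y -14.38 z [ 5.e-04  2.e-04 -1.e+00] F [-2.1  -0.38  4.59] tau [-0.029  0.168  0.003] w 0.0243 q [14.9 36.8 82.8  0.  60.3 29.3]
vise coords -0.0388 0.2648 Fvise -1.94 -0.89
y -0.038 -0.03 148 0.0824
y -0.03 -0.02 70 0.0844
y -0.02 -0.01 71 0.0844
y 0.0 0.01 59 0.0848
y 0.015 0.025 62 0.0842
y 0.025 0.033 50 0.0846
y 0.033 0.038 25 0.0846
jaw top 0.0737 441
```

View pics/s11.png

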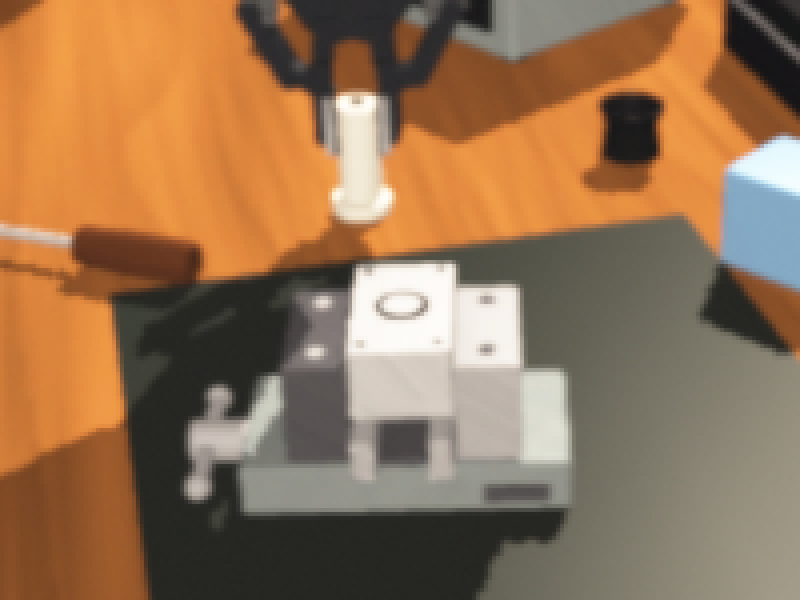

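Call:
{"fn": "play_rows", "kwargs": {"commands": [{"grip":0.3,"x":0,"y":0,"z":0,"rx":0,"ry":0,"rz":0},{"grip":0.2,"x":0,"y":0,"z":0,"rx":0,"ry":0,"rz":0},{"grip":0,"x":0,"y":0,"z":0,"rx":0,"ry":0,"rz":0},{"grip":-0.5,"x":0,"y":0,"z":0,"rx":0,"ry":0,"rz":0},{"grip":-1,"x":0,"y":0,"z":0,"rx":0,"ry":0,"rz":0},{"grip":-1,"x":0,"y":0,"z":0,"rx":0,"ry":0,"rz":0},{"grip":-1,"x":0,"y":0,"z":0,"rx":0,"ry":0,"rz":0}]}}

```text
time_s: 30.08
position: [0.5262, 0.2616, 0.0533]
tool_rot: [[0.248, 0.969, -0.0], [0.969, -0.248, 0.0], [0.0, -0.0, -1.0]]
ft_force: [0.2, -0.6, -0.3]
grip_width: 0.0856
```

Call:
{"fn": "play_rows", "kwargs": {"commands": [{"grip":-1,"x":0,"y":0,"z":-0.02,"rx":0,"ry":0,"rz":0},{"grip":-1,"x":0,"y":0,"z":-0.04,"rx":0,"ry":0,"rz":0},{"grip":-1,"x":0,"y":0,"z":-0.05,"rx":0,"ry":0,"rz":0},{"grip":-1,"x":0.02,"y":0,"z":-0.05,"rx":0,"ry":0,"rz":0},{"grip":-1,"x":0,"y":0,"z":0,"rx":0,"ry":0,"rz":0},{"grip":-1,"x":0,"y":0,"z":0,"rx":0,"ry":0,"rz":0}]}}

```text
time_s: 30.82
position: [0.5307, 0.2808, 0.2125]
tool_rot: [[0.248, 0.969, -0.001], [0.969, -0.248, -0.0], [-0.001, -0.001, -1.0]]
ft_force: [0.3, 1.0, -0.8]
grip_width: 0.0855
```

```bash
python3 go.py; python3 edge.py s12; python3 par.py; python3 - <<'E'
from h import *
im=optics.get_image("side"); cv2.imwrite("pics/s13.png",im["color"])
for t in("spool_tall","spool_short"): print(t,[(np.round(r["point"],4),round(r["conf"],2)) for r in finder.boxes_of("side",t)[:1]])
E
```

```text
t 30.825 p [0.5307 0.2808 0.2125] yaw_y -14.37 z [-1.3e-03 -5.0e-04 -1.0e+00] F [ 0.31  0.96 -0.81] tau [-0.002 -0.005  0.013] w 0.0855 q [16.6 28.3 69.1 -0.  82.7 31. ]
vise coords -0.0392 0.2845 Fvise 0.06 1.01
y -0.038 -0.03 132 0.0829
y -0.03 -0.02 66 0.0844
y -0.02 -0.01 69 0.0844
y 0.0 0.01 58 0.0849
y 0.015 0.025 55 0.0843
y 0.025 0.033 51 0.0842
y 0.033 0.038 29 0.0844
jaw top 0.0737 439
top -0.017 -1 24 x -0.0171 y -0.0556 -0.0413 z 0.0495
top -0.017 1 22 x -0.0168 y 0.041 0.0537 z 0.049
top 0.017 -1 26 x 0.0174 y -0.0563 -0.0412 z 0.0483
top 0.017 1 21 x 0.0167 y 0.0411 0.0533 z 0.0501
side -0.017 -1 52 x -0.0175 y -0.0581 -0.0411 z 0.048
side 0.017 -1 55 x 0.0172 y -0.0571 -0.0411 z 0.0482
spool_tall [(array([0.5217, 0.253 , 0.0345]), 0.67)]
spool_short [(array([ 0.488 , -0.2876,  0.0244]), 0.77)]
```

View pics/s13.png

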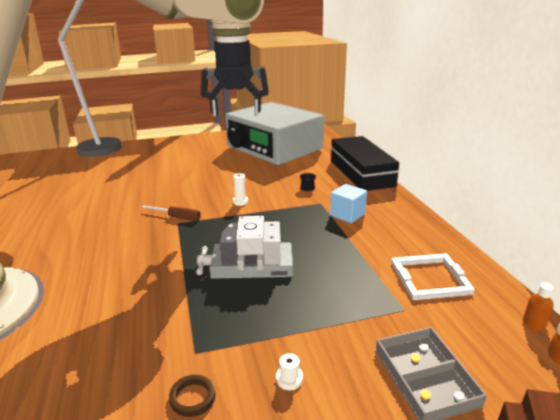

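The picture shows the spool upright on the desk near (240,190), the block down and level near (250,235), and the parallels and bystanders where they were.

```bash
python3 -c "
from h import *
print(order.close_job())"
```

```text
the job is handed in; nothing more can be done
None
```

The block is down and level with both parallels pinched under it, and the spool is standing upright on the desk near its old spot. I handed the job in at about 31 s; no verdict is reported.

- **Pressing:** With the nylon spool as the drift, I pressed the block at its centre. It came down about 10 mm at roughly 4–5 N, then the force rose sharply at the seat. I pressed to about 20 N there, about 13–14 N near each end, and about 21 N at the centre again. The highest combined reading was about 23 N, under the 28 N limit. The gripper never touched the block.
- **Level:** Both ends felt the same height within about 0.1–0.2 mm over 38 mm, and the last depth image agrees, with the block's top at about 84.4 mm throughout.
- **Pinch test:** I pushed each parallel's left end with the spool's barrel, front first, then rear. Both pushes ran over the 3–4 N you asked for before I eased them. The front read about 5–6 N, then about 3.5–4 N. The rear read about 4.7 N, then about 4–4.4 N. Each reading has roughly ±0.7 N of noise. Neither bar moved in the tool position or in before-and-after images, to within camera accuracy.
- **Last look:** The bystanders look unmoved, and the arm is clear of everything.

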